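Release a vial rack from the sampler's hold-down bar

ROBOT

A 6-joint arm with a two-finger parallel gripper is mounted at the origin on the work surface. World frame = base frame: x ahead of the robot, y to its left, z up, the work surface at z = 0. Lengths are in m, angles in rad, forces in N, time in s.
With the tool pointing down it reaches from about 0.275 to 1 m from the base axis. Payload 8.4 kg.
Tool frame: the origin (TCP) lies at the very end of the fingers, on their centre line; the grasp point (between the pads) lies 19 mm behind it; z points along the fingers, y is the direction in which the jaws open and shut (so a half turn about z gives the same grasp; the last joint's range is limited). The gripper opens to 85 mm and grips with 20 to 120 N. Pads are 22 mm wide; open, the fingers measure 114 mm over their backs; the gripper's body (76 mm by 85 mm) begins 54 mm behind the grasp point. The pads swing forward as they close: fully open they stand 13 mm farther back than shut.
Start: joints at [-1.128, 0.353, 1.633, -0, 1.155, -0.002], TCP at [0.269, -0.564, 0.231] pointing down, gripper open.
Joint ranges: [-2.63, 2.63], [-0.92, 2.1], [0.06, 2.66], [-1.3, 4.44], [0, 2.69], [-3.02, 3.02]. Speed limits (rad/s): [2.22, 2.22, 2.79, 3.14, 3.14, 3.14].

INTERFACE

Orientations are given as a rotation vector (axis times angle).
In Python, from bench import manip gives the robot as it stands. The module is installed in compiled form; this text tells all that it offers.
- The arm moves only by the tool jog_arm, never from a script. Its argument "steps" is a list of rows, each an object of numbers: "fingers": the opening in per cent of the stroke, from 0 (shut) to 100 (fully open); "tx", "ty", "tz": the shift along the tool's x, y, z in mm; "yaw": the turn about the tool's z in degrees. In form: [{"fingers": .., "tx": .., "ty": .., "tz": .., "yaw": ..}, ...]. A call has exactly 5 rows; each row shifts and turns the commanded pose from where the row before left it, along the tool's axes as they then stand; what a row does not reach is not made up. A row lasts 1/8 s, in which the tool goes at most 62.5 mm and 10.7 degrees, less where a joint would pass 70% of its speed; a pose out of reach is approached as far as the arm can. A call is refused whole if a number of a shift passes 62.5 or a number of a turn 10.7, either way. A call with a gripper value outside its range is refused whole. The fingers move at their own pace and stop on an object; the grip force is fixed at half the most. Time passes only in rows, so rows that do not move let the fingers close, or fill a call up. It gives the time, the measured TCP pose, the force and the opening at its end, in the units of the state.
- manip.sense(): the state, without advancing time (a new reading comes with each control period).
- manip.get_image(name): name is "scene" or "top" or "wrist"; returns (picture, depth): 480x640x3 uint8, red, green, blue; 480x640 float32, m along the optical axis (not along the pixel's ray), 0 where there is no reading.
- manip.calibration(name): a dict with "fx", "fy", "cx", "cy" (pixels), "dist" ([k1, k2, p1, p2, k3] as OpenCV has them; the pictures are not rectified), "R" (3x3) and "t" (3): a world point X has camera coordinates R X + t. Camera axes: x right, y down, z forward; pixel columns grow to the right and rows downward; lengths in m; the calibration is good to about 2 mm. A picture is of the moment at which its call begins: read the wrist's pose just before it. calibration takes no time and is no camera call; for the wrist camera it gives the pose at the moment of the call.
- manip.close_job(): hands the job in, once; it reports no verdict.
The state is a dict: "time_s": time; "qpos": joint angles; "dq": joint speeds; "tau": joint torques, N m; "tcp_pos": TCP position; "ee_rot": TCP orientation; "ft_force": force on the tool from outside, world axes, zero at the start; "moment": the same for the moment, N m; "grip_width": finger opening in m.
Only numpy, scipy, OpenCV 4.12 (cv2) and the standard library are available. Lean on these libraries where they do the work, as an engineer would, in place of code of your own. Each camera call takes 0.05 s, during which the arm holds its last target.

TASK

Get the vial rack out of the sampler: swing the hinged hold-down bar up out of the way, take the rack by its upright grip (reach in under the gantry beam with the gripper tilted) and slide it along its track, without lifting it, until it rests against the front stop. Then swing the bar fully back down; leave the jars and the other things around undisturbed.

Things in the scene. Friction and masses are not known exactly. Their poses are not given: they have to be found in the camera images.
- station: Fixed sampler station (offsets below in mm, in its frame). Origin on the table surface; x runs along its track away from the robot (the rack pulls out along -x), y left, z up. Grey base plate 12 thick, x -205 to 115, y -65 to 145 (wider, y -200 to 200, from x 0 on); its top z=12 is the track floor. Side rails 10 high, inner faces y = -48.5 and 48.5, x -195 to 60: the rack has 2.5 play each side.
- beam (a point): Middle of the lower robot-side edge of the white gantry beam, station (-2, 0, 167). Beam: x -2 to 58, y -200 to 200, z 167 to 217, on posts 30 square at y = -180 and 180; a grey carriage stands on it up to z=272. It overhangs the rack's grip, so an upright gripper cannot reach the grip: tilt it 30 to 40 degrees from vertical, fingers pointing forward (+x) and down.
- front_stop (a point): Middle of the inner face of the front stop, a cross bar at the robot-side end of the track, 10 thick, top at z=28; station (-190, 0, 20). The rack's front face comes to rest against this face.
- bar (a joint): Angle of the hold-down bar, rad: 0 = fully down, level across the rack, 2 mm above its deck; grows as the free end swings up; 1.57 upright; hard stop at 1.9, leaning outwards to +y. Starts at 0 to 0.06. Stiff hinge (friction about 0.32 N m): the 0.16 kg bar stays at any angle it is left at and takes 2 to 3 N at the handle.
- bar_hinge (a point): Point on the bar's hinge axis, station (-45, 125, 45). The axis runs along station x; seen from the robot the hinge is at the left, the bar reaches right. Steel bar 20 wide (x -55 to -35), 14 thick, 240 long from the hinge; when down it fills z 38 to 52 and bars the way of the rack's grip just behind it.
- bar_handle (a point): Middle of the handle: black round rod 12 dia, parallel to the hinge axis, sticking out 60 robot-ward (-x) from near the bar's free end. 230 from the hinge axis, 42 robot-ward of bar_hinge; bar down: station (-87, -105, 45), over bare table. Pinched across y from above, the rod turns in the fingers, so an upright tool can follow the arc.
- rack_grip (a point): In the rack's upright grip, an aluminium plate 12 thick (y), 30 long (x), 44 high above the rack's deck: on its mid-plane, half-way along, 18 below its top, 26 above the deck, 50 above the rack's underside. Axes are the rack's, within 2 degrees of the station's. Starts near station (-10, 0, 62); with the rack at the stop it is at (-135, 0, 62).
- rack_front (a point): Middle of the rack's front (robot-side) face, half-way up; 55 robot-ward of and 38 below rack_grip. The rack: loose grey plastic block 120 (x) x 92 (y) x 24 high, 0.3 to 0.65 kg, on the track floor. Eight white vial caps stand 6 proud of its deck, their nearest edge 33 beyond rack_grip in +x.
- jar_a: Bystander, to be left alone: clear-walled sample jar, white cap, 60 dia x 62 high (mm); origin at the centre of its underside.
- jar_b: Bystander, to be left alone: small glass sample jar, steel cap, 52 dia x 55 high (mm); origin at the centre of its underside.
- jar_c: Bystander, to be left alone: reddish-brown filled sample jar, white cap, 60 dia x 62 high (mm); origin at the centre of its underside.
- reagent: Bystander, to be left alone: amber reagent bottle, 62 dia x 115 high (mm); origin at the centre of its underside.
- beaker: Bystander, to be left alone: open glass beaker, 64 dia x 75 high (mm); origin at the centre of its underside.
- tip_box: Bystander, to be left alone: white plastic box 85 x 120 x 50 high (mm); origin at the centre of its underside.
- spatula: Bystander, to be left alone: thin steel lab spatula, 190 long, 12 wide, 8 high, lying flat (mm); origin at the centre of its underside.

How it is judged:
By the outcome, as a careful person would: the job done as asked, in the order asked, and still so for the second after the job is handed in, with the robot touching nothing.
It also fails if it takes over 72 s, if anything falls off the work surface, if the arm or the gripper's body presses on something with over 40 N, if the wrist force passes 120 N, or if a joint passes its speed limit or range.

## Working session

There is one attempt and no reset: what is moved stays moved. The work goes in short steps, Python scripts to look and compute and a tool call to move; the robot and the scene stay as the last step left them, time stands still between calls to the robot, and variables do not carry over. Pictures are saved under pics/ and viewed, and the job is handed in when it is done.

Besides the shell and the picture viewer there is one more tool, called after "Request:" as a command line: name --argument value ..., lists and objects as JSON in quotes. jog_arm: Moves the arm, as the interface text tells. Its arguments: {"type":"object","properties":{"steps":{"type":"array","items":{"type":"object","properties":{"fingers":{"type":"number"},"tx":{"type":"number"},"ty":{"type":"number"},"tz":{"type":"number"},"yaw":{"type":"number"}}}}},"required":["steps"]}

```bash
mkdir -p pics; ls; cat > h.py <<'E'
import numpy as np, cv2
from bench import manip
from scipy.spatial.transform import Rotation as Rn
def snap(n,tag):
    c=manip.calibration(n); im,d=manip.get_image(n)
    cv2.imwrite(f'pics/{tag}.png',im[:,:,::-1]); np.savez(f'pics/{tag}.npz',im=im,d=d,**{k:np.array(v) for k,v in c.items()})
def load(tag): return np.load(f'pics/{tag}.npz')
def world(z,px,depth=None,plane=None):
    K=np.array([[z['fx'],0,z['cx']],[0,z['fy'],z['cy']],[0,0,1]],float)
    p=cv2.undistortPoints(np.array(px,float).reshape(-1,1,2),K,z['dist'].astype(float)).reshape(-1,2)
    r=np.c_[p,np.ones(len(p))]; R=z['R'];t=z['t']
    if plane is not None:
        o=-R.T@t; w=r@R; return o+w*((plane-o[2])/w[:,2])[:,None]
    if depth is None: depth=np.array([z['d'][int(round(v)),int(round(u))] for u,v in np.array(px).reshape(-1,2)])
    return (r*np.array(depth)[:,None]-t)@R
def st():
    s=manip.sense(); print({k:(np.round(v,4).tolist() if k!='time_s' else v) for k,v in s.items()}); 
    print(np.round(Rn.from_rotvec(s['ee_rot']).as_matrix(),4).tolist())
E
python3 - <<'E'
from h import *
snap('scene','s0');snap('top','t0');snap('wrist','w0');st()
E
```

```text
pics
{'time_s': 0.15, 'qpos': [-1.1284, 0.3535, 1.634, -0.0, 1.1552, -0.0024], 'dq': [-0.0009, -0.0008, -0.002, 0.0005, 0.0004, -0.001], 'tau': [-0.0001, -60.5637, -34.234, -0.0001, 0.0061, 0.0], 'tcp_pos': [0.2688, -0.5638, 0.2307], 'ee_rot': [-3.0632, -0.6927, 0.0004], 'ft_force': [-0.6635, -0.4277, 0.6776], 'moment': [-0.0085, 0.0579, -0.0011], 'grip_width': 0.0851}
[[0.9027, 0.4303, -0.0005], [0.4303, -0.9027, 0.001], [-0.0, -0.0011, -1.0]]
```

View pics/s0.png

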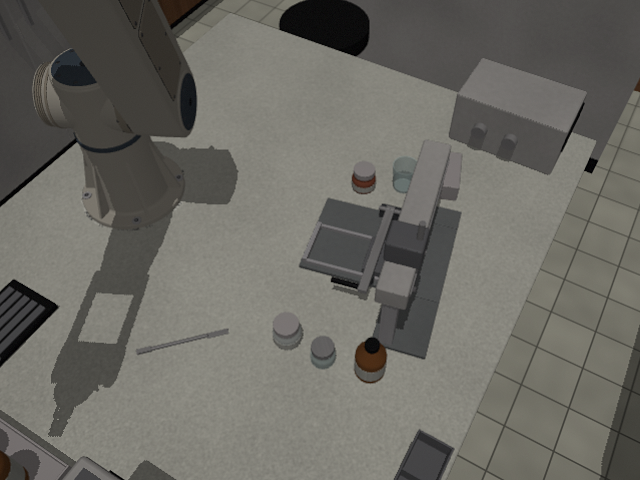

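View pics/t0.png

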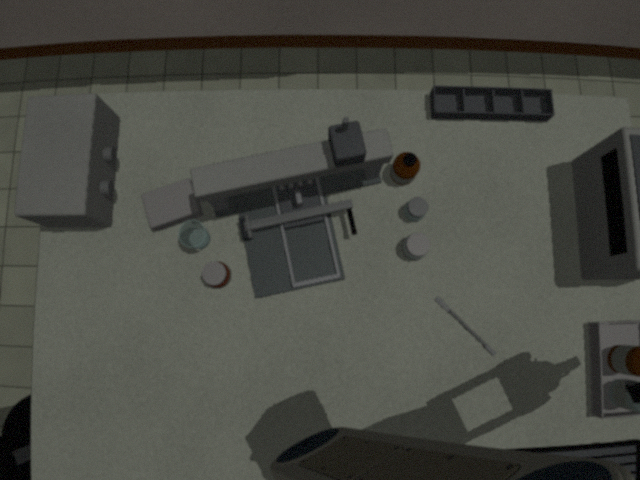

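View pics/w0.png

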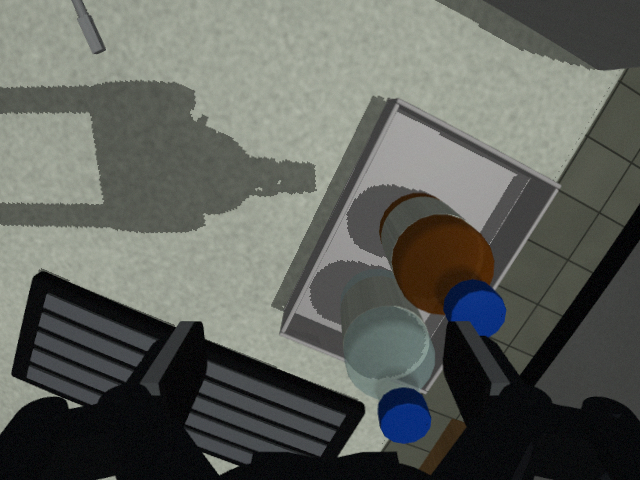

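```bash
python3 - <<'E'
from h import *
z=load('t0'); im=z['im'][110:310,130:430,::-1]
im=cv2.resize(cv2.convertScaleAbs(im,alpha=1.8),None,fx=2.66,fy=2.66,interpolation=cv2.INTER_CUBIC); cv2.imwrite('pics/t0z.png',im[:600,:800])
z=load('s0'); im=z['im'][120:390,260:500,::-1]
im=cv2.resize(cv2.convertScaleAbs(im,alpha=1.4),None,fx=2.2,fy=2.2,interpolation=cv2.INTER_CUBIC); cv2.imwrite('pics/s0z.png',im[:600,:800])
E
```

```text
(no output)
```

View pics/t0z.png

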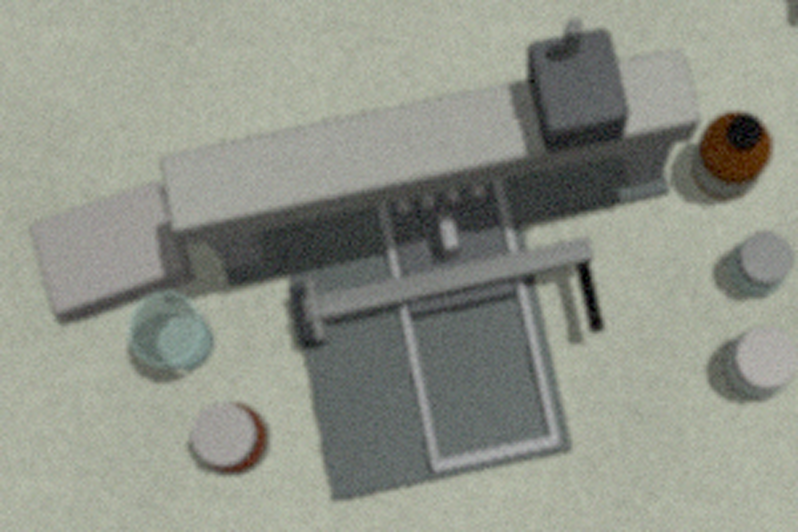

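View pics/s0z.png

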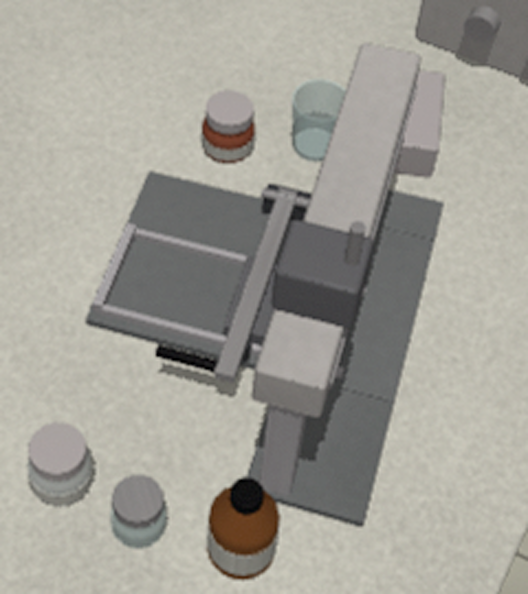

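```bash
cat > fit.py <<'E'
from h import *
from scipy.optimize import least_squares
T=[((-205,145,12),(334,498)),((-205,-65,12),(569,450)),((-2,200,217),(172,228)),((-2,-200,217),(697,125)),((58,200,217),(163,157)),((58,-200,217),(683,50))]
S=[((-205,145,12),(152,175)),((-205,-65,12),(90,318)),((115,-200,12),(362,522)),((115,200,12),(441,203)),((58,200,217),(420,55)),((-2,200,217),(363,45))]
def prep(tag,L,off,s):
    z=load(tag);K=np.array([[z['fx'],0,z['cx']],[0,z['fy'],z['cy']],[0,0,1]],float)
    return z,K,np.array([a for a,_ in L])/1e3,np.array([b for _,b in L])/s+np.array(off)
A=[prep('t0',T,(130,110),2.66),prep('s0',S,(260,120),2.2)]
def proj(z,K,X): return cv2.projectPoints(X.astype(float),cv2.Rodrigues(z['R'].astype(float))[0],z['t'].astype(float),K,z['dist'].astype(float))[0].reshape(-1,2)
def W(p,X): c,s=np.cos(p[2]),np.sin(p[2]); return X@np.array([[c,s,0],[-s,c,0],[0,0,1]])+[p[0],p[1],0]
def res(p,split=False):
    r=[proj(z,K,W(p,X))-u for z,K,X,u in A]
    return r if split else np.concatenate(r).ravel()
if __name__=='__main__':
    o=least_squares(res,[0.6,0,0.17],loss='soft_l1');print(o.x)
    for r in res(o.x,True): print(np.round(r,1).tolist())
    np.save('station.npy',o.x)
E
python3 fit.py
```

```text
[0.66466513 0.11061882 0.20400964]
[[-0.6, 0.3], [1.2, -0.4], [-0.1, 0.3], [2.9, -1.5], [-1.4, -2.0], [1.2, -1.5]]
[[-1.5, -2.9], [-3.0, -0.6], [-0.7, 0.2], [1.2, -0.5], [0.9, -0.7], [-0.7, -2.3]]
```

```bash
cat >> h.py <<'E'
def S2W(p):
    q=np.load('station.npy'); c,s=np.cos(q[2]),np.sin(q[2]); p=np.atleast_2d(p)/1e3
    return p@np.array([[c,s,0],[-s,c,0],[0,0,1]])+[q[0],q[1],0]
def W2S(P):
    q=np.load('station.npy'); c,s=np.cos(q[2]),np.sin(q[2]); 
    return (np.atleast_2d(P)-[q[0],q[1],0])@np.array([[c,s,0],[-s,c,0],[0,0,1]]).T*1e3
def pose():
    s=manip.sense(); R=Rn.from_rotvec(s['ee_rot']).as_matrix(); p=np.array(s['tcp_pos'])
    q=np.load('station.npy');Q=Rn.from_euler('z',-q[2]).as_matrix()@R
    print('t',round(s['time_s'],2),'tcp stn',np.round(W2S(p)[0],1),'world',np.round(p,4),'z_stn',np.round(Q[:,2],3),'y_stn',np.round(Q[:,1],3),'F',np.round(s['ft_force'],1),'w',round(s['grip_width'],4),'q',np.round(s['qpos'],3))
    return p,R
def togo(stn):
    p,R=pose(); print('tool mm to go',np.round((S2W(stn)[0]-p)@R*1e3,1))
E
python3 - <<'E'
from h import *
p,R=pose()
t=S2W((-87,-105,45))[0];print('handle',t)
# camera offset of wrist
z=load('w0'); C=-z['R'].T@z['t']; print('cam in tool',(C-p)@R, 'cam fwd in tool',z['R'][2]@R, 'cam down',z['R'][1]@R)
Rn2=R@Rn.from_euler('z',13.8,degrees=True).as_matrix(); print(Rn2)
q=S2W((-160,-60,330))[0]; print((q-p)@Rn2*1e3)
E
```

```text
t 0.15 tcp stn [-524.3 -580.3  230.7] world [ 0.2688 -0.5638  0.2307] z_stn [-0.     0.001 -1.   ] y_stn [ 0.238 -0.971 -0.001] F [-0.7 -0.4  0.7] w 0.0851 q [-1.128  0.354  1.634 -0.     1.155 -0.002]
handle [ 0.60074206 -0.00982968  0.045     ]
cam in tool [ 0.0790166  -0.00067877 -0.14330676] cam fwd in tool [-3.14144172e-01  6.25622308e-04  9.49375083e-01] cam down [-9.49375238e-01  1.19570853e-04 -3.14144302e-01]
[[ 9.79272185e-01  2.02548165e-01 -4.77634226e-04]
 [ 2.02548551e-01 -9.79271726e-01  9.85713278e-04]
 [-2.68079277e-04 -1.06202572e-03 -9.99999400e-01]]
[ 364.27269518 -520.39541236  -98.81684959]
```

Request:
jog_arm --steps '[{"tz": -50,"yaw": 6.9},{"tz": -50,"yaw": 6.9},{"tx": 20,"ty": -50},{"tx": 40,"ty": -50},{"tx": 40,"ty": -50}]'

```text
invalid input at $.steps[0]: expected keys fingers, tx, ty, tz, yaw
```

Request:
jog_arm --steps '[{"tx": 40,"ty": -50},{"tx": 40,"ty": -50},{"tx": 40,"ty": -50},{"tx": 40,"ty": -50},{"tx": 40,"ty": -50}]'

```text
invalid input at $.steps[0]: expected keys fingers, tx, ty, tz, yaw
```

```bash
python3 - <<'E'
from h import *
togo((-160,-60,330))
E
```

```text
t 0.15 tcp stn [-524.3 -580.3  230.7] world [ 0.2688 -0.5638  0.2307] z_stn [-0.     0.001 -1.   ] y_stn [ 0.238 -0.971 -0.001] F [-0.7 -0.4  0.7] w 0.0851 q [-1.128  0.354  1.634 -0.     1.155 -0.002]
tool mm to go [ 477.9 -418.5  -98.8]
```

All keys required.

Request:
jog_arm --steps '[{"fingers": 100,"tx": 0,"ty": 0,"tz": -50,"yaw": 6.9},{"fingers": 100,"tx": 0,"ty": 0,"tz": -50,"yaw": 6.9},{"fingers": 100,"tx": 20,"ty": -45,"tz": 0,"yaw": 0},{"fingers": 100,"tx": 35,"ty": -45,"tz": 0,"yaw": 0},{"fingers": 100,"tx": 35,"ty": -45,"tz": 0,"yaw": 0}]'

```text
time_s: 0.78
tcp_pos: [0.3299, -0.4122, 0.3312]
ee_rot: [-3.125, -0.318, -0.0]
ft_force: [0.3, 0.0, -0.4]
grip_width: 0.0857
```

Request:
jog_arm --steps '[{"fingers": 100,"tx": 35,"ty": -45,"tz": 0,"yaw": 0},{"fingers": 100,"tx": 35,"ty": -45,"tz": 0,"yaw": 0},{"fingers": 100,"tx": 35,"ty": -45,"tz": 0,"yaw": 0},{"fingers": 100,"tx": 35,"ty": -45,"tz": 0,"yaw": 0},{"fingers": 100,"tx": 35,"ty": -45,"tz": 0,"yaw": 0}]'

```text
time_s: 1.4
tcp_pos: [0.456, -0.1562, 0.3313]
ee_rot: [3.125, 0.32, 0.0]
ft_force: [0.5, -1.2, 0.4]
grip_width: 0.0854
```

```bash
python3 - <<'E'
from h import *
togo((-160,-60,330))
E
```

```text
t 1.4 tcp stn [-258.4 -219.   331.3] world [ 0.456  -0.1562  0.3313] z_stn [ 0. -0. -1.] y_stn [-0. -1.  0.] F [ 0.5 -1.2  0.4] w 0.0854 q [-0.333  0.037  1.803 -0.     1.302  1.034]
tool mm to go [  98.4 -159.     1.3]
```

Request:
jog_arm --steps '[{"fingers": 100,"tx": 30,"ty": -40,"tz": 0,"yaw": 0},{"fingers": 100,"tx": 30,"ty": -40,"tz": 0,"yaw": 0},{"fingers": 100,"tx": 30,"ty": -40,"tz": 0,"yaw": 0},{"fingers": 100,"tx": 5,"ty": -30,"tz": 0,"yaw": 0},{"fingers": 100,"tx": 0,"ty": 0,"tz": 0,"yaw": 0}]'

```text
time_s: 2.02
tcp_pos: [0.518, 0.0099, 0.3309]
ee_rot: [-3.124, -0.324, 0.001]
ft_force: [0.5, -0.6, -0.1]
grip_width: 0.0858
```

```bash
python3 - <<'E'
from h import *
togo((-160,-60,330))
snap('wrist','w1')
E
```

```text
t 2.02 tcp stn [-164.   -68.9  330.9] world [0.518  0.0099 0.3309] z_stn [-0.001  0.    -1.   ] y_stn [ 0.003 -1.    -0.   ] F [ 0.5 -0.6 -0.1] w 0.0858 q [0.016 0.1   1.736 0.    1.307 1.38 ]
tool mm to go [ 4.1 -8.9  0.9]
```

View pics/w1.png

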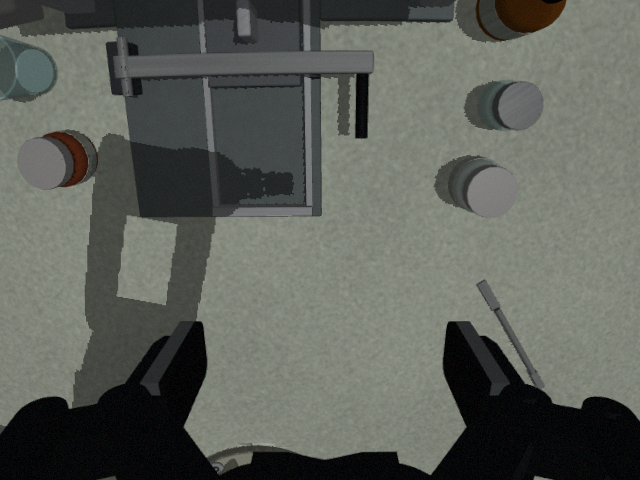

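```bash
python3 - <<'E'
from h import *
z=load('w1')
px=[(139,216),(321,215),(216,207),(311,207)]
print('plate corners',W2S(world(z,px[:2],plane=.012)))
px=[(362,90),(362,105),(361,120),(361,132),(370,60),(250,63),(130,66),(244,8),(244,25),(265,83),(260,150)]
print(np.round(W2S(world(z,px)),1))
im=z['im'][0:225,90:400,::-1]
cv2.imwrite('pics/w1z.png',cv2.resize(cv2.convertScaleAbs(im,alpha=1.5),None,fx=2.58,fy=2.58,interpolation=cv2.INTER_CUBIC)[:600])
E
```

```text
plate corners [[-206.66906069  145.04374933   12.        ]
 [-205.33807913  -65.06780609   12.        ]]
[[ -71.7 -103.7   60.5]
 [ -85.2 -104.1   60.4]
 [ -99.  -103.4   62.1]
 [-110.2 -103.8   60.3]
 [ -45.1 -110.4   60.9]
 [ -47.5    0.8   56.9]
 [ -47.7  117.1   53. ]
 [  -4.4    0.6   78.9]
 [ -18.3    1.    80.1]
 [ -64.5  -10.1   38. ]
 [-132.5    1.3   11.8]]
```

View pics/w1z.png

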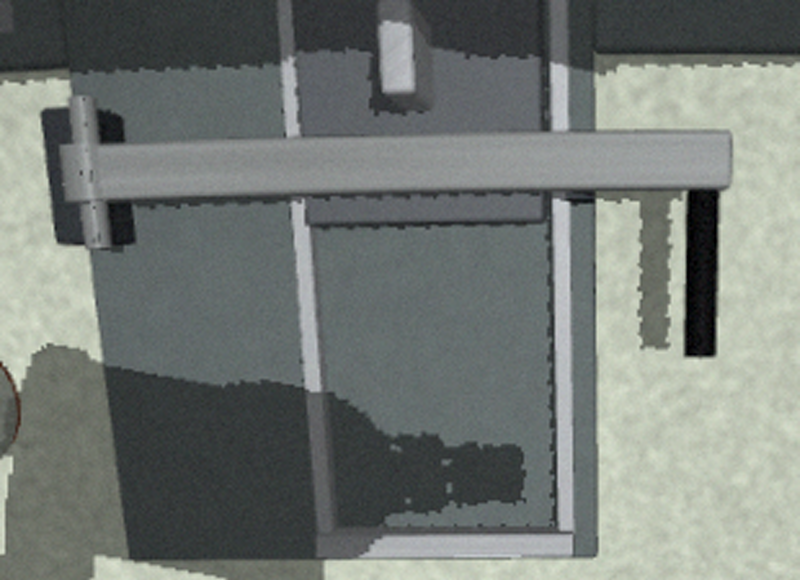

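Request:
jog_arm --steps '[{"fingers": 55,"tx": 24,"ty": 12,"tz": 45,"yaw": 0},{"fingers": 55,"tx": 25,"ty": 12,"tz": 45,"yaw": 0},{"fingers": 55,"tx": 25,"ty": 11,"tz": 45,"yaw": 0},{"fingers": 55,"tx": 0,"ty": 0,"tz": 45,"yaw": 0},{"fingers": 55,"tx": 0,"ty": 0,"tz": 31,"yaw": 0}]'

```text
time_s: 2.7
tcp_pos: [0.5968, -0.0128, 0.1179]
ee_rot: [3.125, 0.318, -0.004]
ft_force: [0.4, 0.1, 0.4]
grip_width: 0.0469
```

```bash
python3 - <<'E'
from h import *
togo((-90,-104,36))
snap('wrist','w2')
z=load('w2')
E
```

```text
t 2.7 tcp stn [ -91.5 -107.1  117.9] world [ 0.5968 -0.0128  0.1179] z_stn [-0.002  0.    -1.   ] y_stn [-0.001 -1.    -0.   ] F [0.4 0.1 0.4] w 0.0469 q [-0.024  0.439  1.787 -0.     0.918  1.345]
tool mm to go [ 1.7 -3.1 81.9]
```

View pics/w2.png

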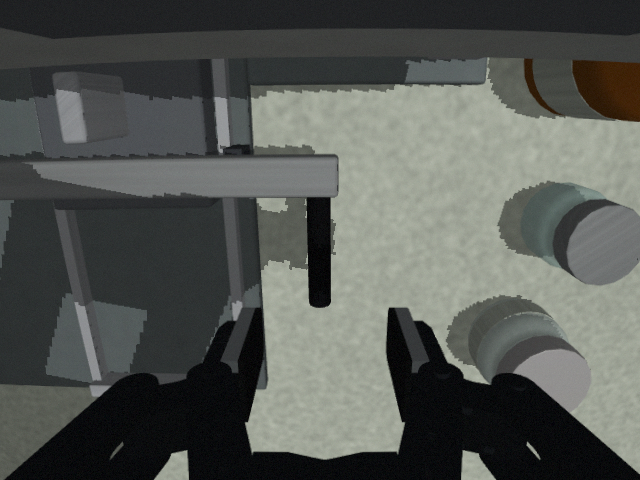

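Request:
jog_arm --steps '[{"fingers": 55,"tx": 1,"ty": -3,"tz": 30,"yaw": 0},{"fingers": 55,"tx": 0,"ty": 0,"tz": 30,"yaw": 0},{"fingers": 55,"tx": 0,"ty": 0,"tz": 20,"yaw": 0},{"fingers": 55,"tx": 0,"ty": 0,"tz": 0,"yaw": 0},{"fingers": 0,"tx": 0,"ty": 0,"tz": 0,"yaw": 0}]'

```text
time_s: 3.38
tcp_pos: [0.5988, -0.0083, 0.0413]
ee_rot: [3.125, 0.319, 0.002]
ft_force: [0.3, -0.7, -0.3]
grip_width: 0.0299
```

Request:
jog_arm --steps '[{"fingers": 0,"tx": 0,"ty": 0,"tz": 0,"yaw": 0},{"fingers": 0,"tx": 0,"ty": 0,"tz": 0,"yaw": 0},{"fingers": 0,"tx": 0,"ty": 0,"tz": 0,"yaw": 0},{"fingers": 0,"tx": 0,"ty": 0,"tz": 0,"yaw": 0},{"fingers": 0,"tx": 0,"ty": 0,"tz": 0,"yaw": 0}]'

```text
time_s: 4.0
tcp_pos: [0.5993, -0.0091, 0.0415]
ee_rot: [3.123, 0.321, 0.004]
ft_force: [1.3, -7.1, 0.8]
grip_width: 0.01
```

```bash
python3 - <<'E'
from h import *
togo((-90,-104,36))
p,_=pose(); s=W2S(p)[0]; 
th0=np.arctan2(s[2]+19-45,125-s[1]); print(th0, np.hypot(s[2]+19-45,125-s[1]))
h=lambda t: np.array([125-230*np.cos(t),45+230*np.sin(t)])
ths=np.linspace(th0,1.82,21); P=np.array([h(t) for t in ths]); d=np.diff(P,axis=0)
print(np.round(np.c_[ths[1:],-d[:,0],-d[:,1]],2))
E
```

```text
t 4.0 tcp stn [ -88.3 -104.    41.5] world [ 0.5993 -0.0091  0.0415] z_stn [ 0.002 -0.002 -1.   ] y_stn [ 0.001 -1.     0.002] F [ 1.3 -7.1  0.8] w 0.01 q [-0.017  0.547  1.822 -0.002  0.769  1.351]
tool mm to go [-1.7  0.   5.5]
t 4.0 tcp stn [ -88.3 -104.    41.5] world [ 0.5993 -0.0091  0.0415] z_stn [ 0.002 -0.002 -1.   ] y_stn [ 0.001 -1.     0.002] F [ 1.3 -7.1  0.8] w 0.01 q [-0.017  0.547  1.822 -0.002  0.769  1.351]
0.06778732255098334 229.50495139040092
[[  0.16  -2.24 -20.02]
 [  0.24  -3.99 -19.75]
 [  0.33  -5.7  -19.32]
 [  0.42  -7.37 -18.75]
 [  0.51  -8.98 -18.03]
 [  0.59 -10.52 -17.18]
 [  0.68 -11.99 -16.19]
 [  0.77 -13.36 -15.08]
 [  0.86 -14.62 -13.85]
 [  0.94 -15.78 -12.52]
 [  1.03 -16.82 -11.09]
 [  1.12 -17.72  -9.58]
 [  1.21 -18.49  -7.99]
 [  1.29 -19.12  -6.34]
 [  1.38 -19.6   -4.64]
 [  1.47 -19.93  -2.91]
 [  1.56 -20.11  -1.16]
 [  1.64 -20.13   0.61]
 [  1.73 -20.     2.37]
 [  1.82 -19.72   4.11]]
```

Request:
jog_arm --steps '[{"fingers": 0,"tx": 0,"ty": -2.2,"tz": -20,"yaw": 0},{"fingers": 0,"tx": 0,"ty": -4,"tz": -19.8,"yaw": 0},{"fingers": 0,"tx": 0,"ty": -5.7,"tz": -19.3,"yaw": 0},{"fingers": 0,"tx": 0,"ty": -7.4,"tz": -18.8,"yaw": 0},{"fingers": 0,"tx": 0,"ty": -9,"tz": -18,"yaw": 0}]'

```text
time_s: 4.62
tcp_pos: [0.5942, 0.0149, 0.1391]
ee_rot: [3.117, 0.322, 0.006]
ft_force: [1.0, -25.3, 8.4]
grip_width: 0.0098
```

```bash
python3 - <<'E'
from h import *
p,_=pose(); s=W2S(p)[0]; 
print(np.arctan2(s[2]+19-45,125-s[1]), np.hypot(s[2]+19-45,125-s[1]))
snap('wrist','w3')
E
```

```text
t 4.62 tcp stn [-88.4 -79.4 139.1] world [0.5942 0.0149 0.1391] z_stn [ 0.003 -0.009 -1.   ] y_stn [ 0.002 -1.     0.009] F [  1.  -25.3   8.4] w 0.0098 q [ 0.027  0.405  1.784 -0.01   0.948  1.398]
0.5052967734654694 233.64113188226548
```

View pics/w3.png

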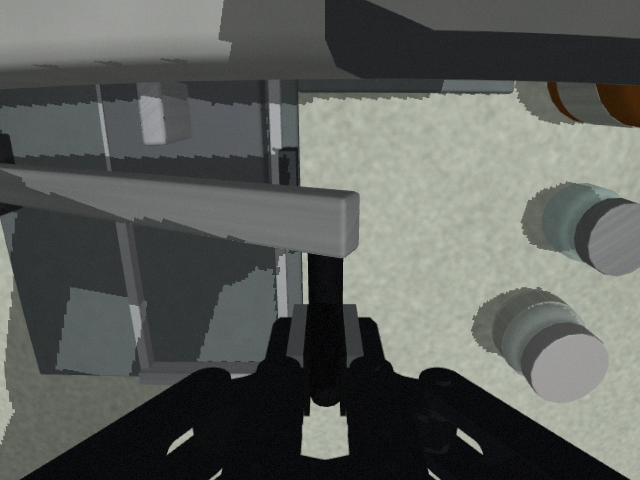

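```bash
python3 - <<'E'
import numpy as np
h=lambda t: np.array([125-230*np.cos(t),45+230*np.sin(t)])
P=np.array([[-75.7,150.4]]+[h(t) for t in np.linspace(.56,1.8,15)]); d=np.diff(P,axis=0)
print(np.round(-d,1).tolist()); print(P[-1],-d.sum(0))
E
```

```text
[[-5.8, -16.8], [-11.6, -16.8], [-13.0, -15.7], [-14.3, -14.5], [-15.6, -13.1], [-16.7, -11.7], [-17.6, -10.2], [-18.5, -8.6], [-19.2, -6.9], [-19.7, -5.2], [-20.1, -3.4], [-20.3, -1.6], [-20.4, 0.2], [-20.3, 2.0], [-20.0, 3.7]]
[177.25648178 268.9849551 ] [-252.95648178 -118.5849551 ]
```

Request:
jog_arm --steps '[{"fingers": 0,"tx": 0,"ty": -5.8,"tz": -16.8,"yaw": 0},{"fingers": 0,"tx": 0,"ty": -11.6,"tz": -16.8,"yaw": 0},{"fingers": 0,"tx": 0,"ty": -13,"tz": -15.7,"yaw": 0},{"fingers": 0,"tx": 0,"ty": -14.3,"tz": -14.5,"yaw": 0},{"fingers": 0,"tx": 0,"ty": -15.6,"tz": -13.1,"yaw": 0}]'

```text
time_s: 5.3
tcp_pos: [0.5814, 0.0745, 0.217]
ee_rot: [3.117, 0.32, 0.005]
ft_force: [-3.4, -21.9, 17.8]
grip_width: 0.0099
```

```bash
python3 - <<'E'
from h import *
p,_=pose(); s=W2S(p)[0]; 
print(np.arctan2(s[2]+13-45,125-s[1]), np.hypot(s[2]+13-45,125-s[1]))
E
```

```text
t 5.3 tcp stn [-88.8 -18.5 217. ] world [0.5814 0.0745 0.217 ] z_stn [ 0.003 -0.009 -1.   ] y_stn [ 0.001 -1.     0.009] F [ -3.4 -21.9  17.8] w 0.0099 q [ 0.13   0.306  1.735 -0.009  1.097  1.5  ]
0.9110883884758717 234.0935905553117
```

Request:
jog_arm --steps '[{"fingers": 0,"tx": 0,"ty": -14.3,"tz": -15,"yaw": 0},{"fingers": 0,"tx": 0,"ty": -17.6,"tz": -10.4,"yaw": 0},{"fingers": 0,"tx": 0,"ty": -18.5,"tz": -8.8,"yaw": 0},{"fingers": 0,"tx": 0,"ty": -19.2,"tz": -7,"yaw": 0},{"fingers": 0,"tx": 0,"ty": -19.7,"tz": -5.4,"yaw": 0}]'

```text
time_s: 5.92
tcp_pos: [0.5617, 0.1655, 0.262]
ee_rot: [3.123, 0.32, 0.001]
ft_force: [-2.7, -6.9, 9.7]
grip_width: 0.0094
```

```bash
python3 - <<'E'
from h import *
p,_=pose(); s=W2S(p)[0]; 
print(np.arctan2(s[2]+13-45,125-s[1]), np.hypot(s[2]+13-45,125-s[1]))
E
```

```text
t 5.92 tcp stn [-89.7  74.6 262. ] world [0.5617 0.1655 0.262 ] z_stn [ 0.001 -0.003 -1.   ] y_stn [ 0.    -1.     0.003] F [-2.7 -6.9  9.7] w 0.0094 q [ 0.285  0.264  1.687 -0.003  1.19   1.653]
1.354992876538933 235.51234301932493
```

Request:
jog_arm --steps '[{"fingers": 0,"tx": 0,"ty": -20.1,"tz": -4,"yaw": 0},{"fingers": 0,"tx": 0,"ty": -20.3,"tz": -2,"yaw": 0},{"fingers": 0,"tx": 0,"ty": -20.4,"tz": 0,"yaw": 0},{"fingers": 0,"tx": 0,"ty": -20.3,"tz": 2,"yaw": 0},{"fingers": 0,"tx": 0,"ty": -20,"tz": 3.7,"yaw": 0}]'

```text
time_s: 6.55
tcp_pos: [0.5405, 0.2661, 0.2609]
ee_rot: [-3.125, -0.32, 0.001]
ft_force: [-10.9, -2.8, 2.3]
grip_width: 0.0093
```

Request:
jog_arm --steps '[{"fingers": 0,"tx": 0,"ty": -5,"tz": 1,"yaw": 0},{"fingers": 0,"tx": 0,"ty": 0,"tz": 0,"yaw": 0},{"fingers": 40,"tx": 0,"ty": 0,"tz": 0,"yaw": 0},{"fingers": 40,"tx": 0,"ty": 0,"tz": 0,"yaw": 0},{"fingers": 40,"tx": 0,"ty": 0,"tz": 0,"yaw": 0}]'

```text
time_s: 7.18
tcp_pos: [0.5408, 0.27, 0.259]
ee_rot: [-3.125, -0.319, -0.001]
ft_force: [0.3, -0.9, 0.1]
grip_width: 0.034
```

```bash
python3 - <<'E'
from h import *
p,_=pose(); s=W2S(p)[0]; 
print(np.arctan2(s[2]+10-45,125-s[1]), np.hypot(s[2]+10-45,125-s[1]))
snap('wrist','w4')
E
```

```text
t 7.17 tcp stn [-89.  181.2 259. ] world [0.5408 0.27   0.259 ] z_stn [ 0.  0. -1.] y_stn [-0. -1. -0.] F [ 0.3 -0.9  0.1] w 0.034 q [ 0.461  0.296  1.65  -0.     1.195  1.828]
1.8163689110403858 230.9776839599711
```

View pics/w4.png

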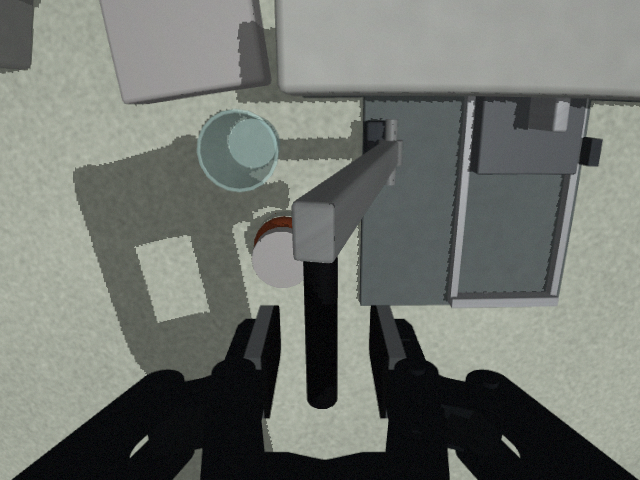

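Request:
jog_arm --steps '[{"fingers": 40,"tx": 0,"ty": 0,"tz": -40,"yaw": 0},{"fingers": 40,"tx": 0,"ty": 0,"tz": -60,"yaw": 0},{"fingers": 40,"tx": 0,"ty": 40,"tz": -60,"yaw": 0},{"fingers": 40,"tx": 30,"ty": 50,"tz": -30,"yaw": 0},{"fingers": 40,"tx": 50,"ty": 50,"tz": 0,"yaw": 0}]'

```text
time_s: 7.85
tcp_pos: [0.6389, 0.16, 0.4441]
ee_rot: [-3.124, -0.321, -0.011]
ft_force: [0.9, 0.6, -0.2]
grip_width: 0.0341
```

Request:
jog_arm --steps '[{"fingers": 40,"tx": 60,"ty": 15,"tz": 0,"yaw": 0},{"fingers": 40,"tx": 60,"ty": 0,"tz": 0,"yaw": 0},{"fingers": 40,"tx": 60,"ty": 0,"tz": 0,"yaw": 0},{"fingers": 40,"tx": 60,"ty": 0,"tz": 0,"yaw": 0},{"fingers": 40,"tx": 0,"ty": 0,"tz": 0,"yaw": 0}]'

```text
time_s: 8.48
tcp_pos: [0.8726, 0.194, 0.4317]
ee_rot: [3.124, 0.319, -0.01]
ft_force: [-0.3, 0.0, -1.7]
grip_width: 0.0339
```

```bash
python3 - <<'E'
from h import *
pose(); print(W2S([0,0,0]))
E
```

```text
t 8.47 tcp stn [220.5  39.5 431.7] world [0.8726 0.194  0.4317] z_stn [-0.007 -0.    -1.   ] y_stn [-0. -1.  0.] F [-0.3  0.  -1.7] w 0.0339 q [ 0.217  0.794  0.493 -0.     1.861  1.584]
[[-673.29246434   26.33464016    0.        ]]
```

Request:
jog_arm --steps '[{"fingers": 40,"tx": 20,"ty": 13,"tz": 0,"yaw": 0},{"fingers": 40,"tx": 20,"ty": 0,"tz": 0,"yaw": 0},{"fingers": 40,"tx": 20,"ty": 0,"tz": 0,"yaw": 0},{"fingers": 40,"tx": 20,"ty": 0,"tz": 0,"yaw": 0},{"fingers": 40,"tx": 20,"ty": 0,"tz": 0,"yaw": 0}]'

```text
time_s: 9.1
tcp_pos: [0.9402, 0.195, 0.4268]
ee_rot: [-3.122, -0.319, -0.05]
ft_force: [-0.3, -0.1, 1.6]
grip_width: 0.0339
```

```bash
python3 - <<'E'
from h import *
pose()
E
```

```text
t 9.1 tcp stn [286.9  26.8 426.8] world [0.9402 0.195  0.4268] z_stn [ 0.032 -0.    -0.999] y_stn [-0. -1.  0.] F [-0.3 -0.1  1.6] w 0.0339 q [0.203 1.023 0.06  0.    2.026 1.57 ]
```

Request:
jog_arm --steps '[{"fingers": 40,"tx": 40,"ty": 0,"tz": 0,"yaw": 0},{"fingers": 40,"tx": 40,"ty": 0,"tz": 0,"yaw": 0},{"fingers": 40,"tx": 40,"ty": 0,"tz": 0,"yaw": 0},{"fingers": 40,"tx": 40,"ty": 0,"tz": 0,"yaw": 0},{"fingers": 40,"tx": 40,"ty": 0,"tz": 0,"yaw": 0}]'

```text
time_s: 9.72
tcp_pos: [1.0058, 0.2085, 0.3781]
ee_rot: [-3.1, -0.317, -0.242]
ft_force: [-0.0, -0.2, 0.3]
grip_width: 0.0343
```

```bash
python3 - <<'E'
from h import *
pose()
E
```

```text
t 9.72 tcp stn [353.9  26.8 378.1] world [1.0058 0.2085 0.3781] z_stn [ 0.155  0.    -0.988] y_stn [-0. -1. -0.] F [-0.  -0.2  0.3] w 0.0343 q [0.203 1.079 0.059 0.    1.848 1.57 ]
```

```bash
python3 - <<'E'
from h import *
for i in range(3):print(manip.sense()['qpos'][2])
E
```

```text
0.059267892368425175
0.059267892368425175
0.059267892368425175
```

Request:
jog_arm --steps '[{"fingers": 40,"tx": 40,"ty": 0,"tz": -10,"yaw": 0},{"fingers": 40,"tx": 40,"ty": 0,"tz": -10,"yaw": 0},{"fingers": 40,"tx": 40,"ty": 0,"tz": -10,"yaw": 0},{"fingers": 40,"tx": 40,"ty": 0,"tz": -10,"yaw": 0},{"fingers": 40,"tx": 40,"ty": 0,"tz": -10,"yaw": 0}]'

```text
time_s: 10.35
tcp_pos: [1.0453, 0.2166, 0.4059]
ee_rot: [-3.061, -0.313, -0.461]
ft_force: [-1.0, 0.7, 0.1]
grip_width: 0.0341
```

```bash
python3 - <<'E'
from h import *
pose();print(manip.sense()['qpos'][2])
E
```

```text
t 10.35 tcp stn [394.2  26.7 405.9] world [1.0453 0.2166 0.4059] z_stn [ 0.295  0.    -0.956] y_stn [ 0. -1. -0.] F [-1.   0.7  0.1] w 0.0341 q [0.203 1.061 0.059 0.    1.722 1.57 ]
0.0591595550680397
```

Request:
jog_arm --steps '[{"fingers": 40,"tx": 50,"ty": 0,"tz": -5,"yaw": 0},{"fingers": 40,"tx": 50,"ty": 0,"tz": -5,"yaw": 0},{"fingers": 40,"tx": 50,"ty": 0,"tz": -5,"yaw": 0},{"fingers": 40,"tx": 50,"ty": 0,"tz": -5,"yaw": 0},{"fingers": 40,"tx": 50,"ty": 0,"tz": -5,"yaw": 0}]'

```text
time_s: 10.98
tcp_pos: [1.0949, 0.2268, 0.4386]
ee_rot: [-2.993, -0.306, -0.722]
ft_force: [-1.0, -0.3, -0.7]
grip_width: 0.0346
```

```bash
python3 - <<'E'
from h import *
pose();print(manip.sense()['qpos'][2])
E
```

```text
t 10.97 tcp stn [444.9  26.6 438.6] world [1.0949 0.2268 0.4386] z_stn [ 0.456  0.    -0.89 ] y_stn [-0. -1. -0.] F [-1.  -0.3 -0.7] w 0.0346 q [2.030e-01 1.051e+00 5.900e-02 1.000e-03 1.558e+00 1.570e+00]
0.0591783549049834
```

Request:
jog_arm --steps '[{"fingers": 40,"tx": 50,"ty": 0,"tz": -5,"yaw": 0},{"fingers": 40,"tx": 50,"ty": 0,"tz": -5,"yaw": 0},{"fingers": 40,"tx": 50,"ty": 0,"tz": -5,"yaw": 0},{"fingers": 40,"tx": 25,"ty": 0,"tz": -3,"yaw": 0},{"fingers": 40,"tx": 0,"ty": 0,"tz": 0,"yaw": 0}]'

```text
time_s: 11.6
tcp_pos: [1.1179, 0.2315, 0.484]
ee_rot: [-2.933, -0.3, -0.897]
ft_force: [-0.5, 0.0, -0.5]
grip_width: 0.0342
```

```bash
python3 - <<'E'
from h import *
pose();print(manip.sense()['qpos'][2])
E
```

```text
t 11.6 tcp stn [468.3  26.6 484. ] world [1.1179 0.2315 0.484 ] z_stn [ 0.559  0.    -0.829] y_stn [-0. -1. -0.] F [-0.5  0.  -0.5] w 0.0342 q [2.030e-01 1.025e+00 5.900e-02 1.000e-03 1.464e+00 1.570e+00]
0.058708753828527284
```

Request:
jog_arm --steps '[{"fingers": 60,"tx": 50,"ty": 0,"tz": -5,"yaw": 0},{"fingers": 60,"tx": 50,"ty": 0,"tz": -5,"yaw": 0},{"fingers": 60,"tx": 0,"ty": 0,"tz": 0,"yaw": 0},{"fingers": 60,"tx": -30,"ty": 0,"tz": -20,"yaw": 0},{"fingers": 60,"tx": -40,"ty": 0,"tz": -30,"yaw": 0}]'

```text
time_s: 12.22
tcp_pos: [1.0673, 0.221, 0.5102]
ee_rot: [-2.898, -0.297, -0.988]
ft_force: [1.3, 0.6, 0.6]
grip_width: 0.0513
```

```bash
python3 - <<'E'
from h import *
togo((-250,2,350))
E
```

```text
t 12.22 tcp stn [416.6  26.5 510.2] world [1.0673 0.221  0.5102] z_stn [ 0.611  0.    -0.792] y_stn [ 0. -1. -0.] F [1.3 0.6 0.6] w 0.0513 q [2.020e-01 7.520e-01 5.540e-01 1.000e-03 1.178e+00 1.569e+00]
tool mm to go [-625.7   24.5 -280.3]
```

Request:
jog_arm --steps '[{"fingers": 60,"tx": -45,"ty": 5,"tz": -34.7,"yaw": 0},{"fingers": 60,"tx": -45,"ty": 5,"tz": -34.7,"yaw": 0},{"fingers": 60,"tx": -45,"ty": 5,"tz": -34.7,"yaw": 0},{"fingers": 60,"tx": -45,"ty": 5,"tz": -34.7,"yaw": 0},{"fingers": 60,"tx": -45,"ty": 4,"tz": -34.7,"yaw": 0}]'

```text
time_s: 12.85
tcp_pos: [0.792, 0.1394, 0.5136]
ee_rot: [-2.896, -0.296, -0.992]
ft_force: [0.2, -0.6, 1.0]
grip_width: 0.0513
```

Request:
jog_arm --steps '[{"fingers": 60,"tx": -45,"ty": 0,"tz": -34.7,"yaw": 0},{"fingers": 60,"tx": -45,"ty": 0,"tz": -34.7,"yaw": 0},{"fingers": 60,"tx": -45,"ty": 0,"tz": -34.7,"yaw": 0},{"fingers": 60,"tx": -45,"ty": 0,"tz": -34.7,"yaw": 0},{"fingers": 60,"tx": -45,"ty": 0,"tz": -34.7,"yaw": 0}]'

```text
time_s: 13.48
tcp_pos: [0.5138, 0.0821, 0.5128]
ee_rot: [-2.896, -0.297, -0.992]
ft_force: [-0.7, -0.0, 0.2]
grip_width: 0.051
```

```bash
python3 - <<'E'
from h import *
togo((-200,2,250))
snap('wrist','w5')
E
```

```text
t 13.47 tcp stn [-153.5    2.6  512.8] world [0.5138 0.0821 0.5128] z_stn [ 0.613  0.    -0.79 ] y_stn [ 0. -1. -0.] F [-0.7 -0.   0.2] w 0.051 q [ 0.122 -0.332  1.88   0.062  0.935  1.469]
tool mm to go [-197.8    0.6  179.1]
```

View pics/w5.png

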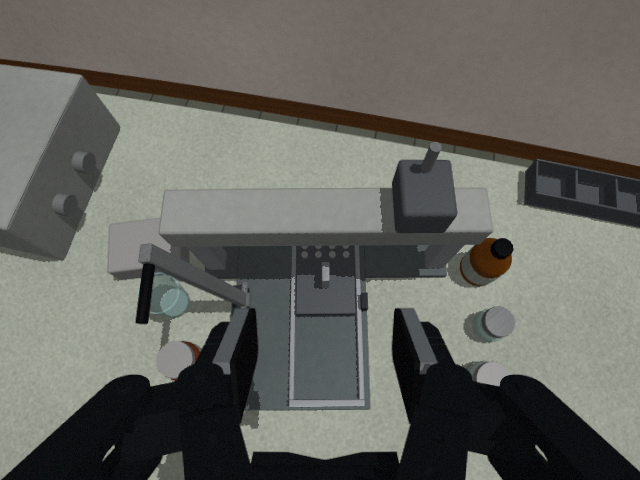

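```bash
python3 - <<'E'
from h import *
togo((-92,.7,168))
z=load('w5')
print(np.round(W2S(world(z,[(325,266),(325,272),(325,279),(322,272),(328,272),(163,290),(147,290),(325,312)])),1))
E
```

```text
t 13.53 tcp stn [-158.8    2.8  513. ] world [0.5086 0.0812 0.513 ] z_stn [ 0.613  0.    -0.79 ] y_stn [ 0. -1.  0.] F [-5.5 -0.1 -1.4] w 0.0511 q [ 0.122 -0.341  1.886  0.063  0.94   1.469]
tool mm to go [-158.6    2.1  313.6]
[[ -4.6   1.8  80.2]
 [-14.2   1.8  81.5]
 [-24.3   1.8  80. ]
 [-13.7   6.2  79.9]
 [-13.9  -2.6  80.5]
 [-26.8 264.9  15. ]
 [-86.5 178.4 273.8]
 [-64.9   1.7  35.4]]
```

Request:
jog_arm --steps '[{"fingers": 60,"tx": -24,"ty": 0.3,"tz": 47,"yaw": 0},{"fingers": 60,"tx": -24,"ty": 0.3,"tz": 47,"yaw": 0},{"fingers": 60,"tx": -24,"ty": 0.3,"tz": 47,"yaw": 0},{"fingers": 60,"tx": -24,"ty": 0.3,"tz": 47,"yaw": 0},{"fingers": 60,"tx": -24,"ty": 0.3,"tz": 47,"yaw": 0}]'

```text
time_s: 14.15
tcp_pos: [0.5645, 0.0909, 0.2526]
ee_rot: [-2.896, -0.296, -0.994]
ft_force: [1.3, 1.0, -1.0]
grip_width: 0.0513
```

Request:
jog_arm --steps '[{"fingers": 60,"tx": -24,"ty": 0.3,"tz": 40,"yaw": 0},{"fingers": 60,"tx": -14,"ty": 0.3,"tz": 38,"yaw": 0},{"fingers": 60,"tx": 0,"ty": 0,"tz": 0,"yaw": 0},{"fingers": 60,"tx": 0,"ty": 0,"tz": 0,"yaw": 0},{"fingers": 60,"tx": 0,"ty": 0,"tz": 0,"yaw": 0}]'

```text
time_s: 14.78
tcp_pos: [0.5784, 0.0967, 0.1856]
ee_rot: [-2.885, -0.301, -0.995]
ft_force: [-0.0, -0.1, 0.4]
grip_width: 0.0512
```

```bash
python3 - <<'E'
from h import *
togo((-1,1,50))
snap('wrist','w6')
E
```

```text
t 14.78 tcp stn [-87.3   3.8 185.6] world [0.5784 0.0967 0.1856] z_stn [ 0.617  0.01  -0.787] y_stn [ 0.007 -1.    -0.007] F [-0.  -0.1  0.4] w 0.0512 q [0.131 0.142 2.248 0.556 0.104 0.959]
tool mm to go [-15.8   4.3 159.9]
```

View pics/w6.png

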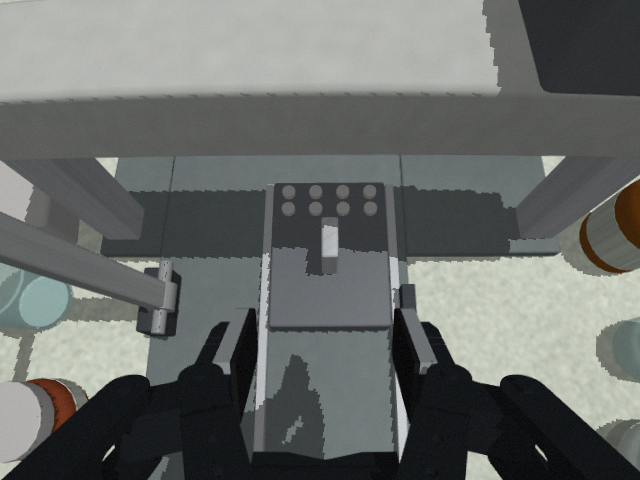

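```bash
cat > kin.py <<'E'
import numpy as np
from scipy.optimize import least_squares
from scipy.spatial.transform import Rotation as R
D=[([-1.1284,.3535,1.634,0,1.1552,-.0024],[.2688,-.5638,.2307]),
([-.333,.037,1.803,0,1.302,1.034],[.456,-.1562,.3313]),
([-.024,.439,1.787,0,.918,1.345],[.5968,-.0128,.1179]),
([.285,.264,1.687,-.003,1.19,1.653],[.5617,.1655,.262]),
([.461,.296,1.65,0,1.195,1.828],[.5408,.27,.259]),
([.217,.794,.493,0,1.861,1.584],[.8726,.194,.4317]),
([.203,1.079,.059,0,1.848,1.57],[1.0058,.2085,.3781]),
([.203,1.025,.059,.001,1.464,1.57],[1.1179,.2315,.484]),
([.202,.752,.554,.001,1.178,1.569],[1.0673,.221,.5102]),
([.122,-.332,1.88,.062,.935,1.469],[.5138,.0821,.5128]),
([.131,.142,2.248,.556,.104,.959],[.5784,.0967,.1856])]
def fk(q,p):
    a,H,L1,L2,Lt,e,f=p
    T=R.from_euler('z',q[0]); x=T.apply([a,0,H])
    T=T*R.from_euler('y',q[1]); x=x+T.apply([0,0,L1]) 
    T=T*R.from_euler('y',q[2]); x=x+T.apply([e,0,L2])
    T=T*R.from_euler('z',q[3])*R.from_euler('y',q[4])*R.from_euler('z',q[5]); return x+T.apply([f,0,Lt]) if False else x+T.apply([0,0,Lt]),T
P0=[0,.4,.4,.4,.25,0,0]
o=least_squares(lambda p:np.concatenate([fk(q,p)[0]-x for q,x in D]),P0)
P=o.x
def ik(pos,Rm,q0):
    lo=np.array([-2.63,-.92,.06,-1.3,0.0,-3.02]);hi=np.array([2.63,2.1,2.66,4.44,2.69,3.02])
    def r(q):
        x,T=fk(q,P); return np.r_[x-pos,.3*(T.as_matrix()[:,:]-Rm@C).ravel()]
    return least_squares(r,np.clip(q0,lo+1e-6,hi-1e-6),bounds=(lo,hi))
x,T=fk(D[2][0],P); C=np.eye(3)
if __name__=='__main__':
    print(np.round(P,4)); print(np.round(o.fun*1e3,1).reshape(-1,3)); print(np.round(T.as_matrix(),3))
E
python3 kin.py
```

```text
[2.000e-04 2.940e-01 5.681e-01 4.941e-01 3.428e-01 5.850e-02 0.000e+00]
[[-1.4 -0.7 -0.1]
 [-0.6 -1.3 -0.2]
 [ 0.  -1.5  0. ]
 [ 0.7 -1.7 -0.1]
 [ 0.5 -1.1  0. ]
 [ 0.3 -1.6 -0.1]
 [ 0.3 -1.4 -0.4]
 [ 0.1 -1.   0.1]
 [ 0.4 -2.   0.2]
 [ 0.4 -1.8  0.4]
 [ 0.1 -1.5  0.1]]
[[-0.2    0.98  -0.002]
 [ 0.98   0.2    0.   ]
 [ 0.001 -0.002 -1.   ]]
```

```bash
cat > path.py <<'E'
from h import *
import kin
kin.C=np.array([[0,1,0],[-1,0,0],[0,0,1.]])
def Rm(tilt,st=.204):
    t=np.radians(tilt); z=[np.sin(t),0,-np.cos(t)];x=[np.cos(t),0,np.sin(t)];y=[0,-1,0]
    return Rn.from_euler('z',st).as_matrix()@np.array([x,y,z]).T
if __name__=='__main__':
  for tilt in (38,34,30,26):
    print(tilt); q=np.array([.131,.142,2.248,.556,.104,.959])
    z=Rm(tilt,0)[:,2]; g=np.array([-12,1,64])
    for pt in [g-z*140,g-z*90,g-z*40,g,g+[-30,0,0],g+[-60,0,0],g+[-90,0,0],g+[-123,0,0]]:
        o=kin.ik(S2W(pt+19*z)[0],Rm(tilt),q); q=o.x; print(np.round(pt,0),np.round(q,3),'%.1e'%o.cost)
E
python3 path.py
```

```text
38
[-98.   1. 174.] [0.137 0.198 2.265 1.199 0.044 0.319] 1.0e-18
[-67.   1. 135.] [ 0.142  0.322  2.227  2.643  0.08  -1.123] 1.1e-17
[-37.   1.  96.] [ 0.146  0.44   2.179  2.891  0.144 -1.368] 1.7e-28
[-12   1  64] [ 0.149  0.529  2.134  2.958  0.186 -1.434] 2.4e-31
[-42   1  64] [ 0.145  0.505  2.196  2.979  0.225 -1.459] 5.4e-24
[-72   1  64] [ 0.141  0.483  2.258  2.993  0.265 -1.477] 4.9e-24
[-102    1   64] [ 0.136  0.463  2.319  3.002  0.306 -1.491] 1.7e-23
[-135    1   64] [ 0.129  0.443  2.386  3.008  0.352 -1.504] 6.2e-21
34
[-90.   1. 180.] [0.141 0.195 2.201 0.227 0.157 1.294] 3.6e-18
[-62.   1. 139.] [0.145 0.314 2.172 0.479 0.071 1.044] 1.3e-19
[-34.   1.  97.] [ 0.149  0.428  2.132  1.929  0.033 -0.405] 5.8e-19
[-12   1  64] [ 0.151  0.516  2.093  2.691  0.068 -1.165] 5.7e-23
[-42   1  64] [ 0.148  0.491  2.156  2.831  0.103 -1.308] 8.6e-32
[-72   1  64] [ 0.144  0.466  2.219  2.897  0.139 -1.378] 2.4e-20
[-102    1   64] [ 0.139  0.442  2.28   2.934  0.176 -1.42 ] 5.5e-22
[-135    1   64] [ 0.133  0.417  2.347  2.958  0.218 -1.45 ] 1.2e-20
30
[-82.   1. 185.] [0.145
[... 287 characters left out ...]
-72   1  64] [ 0.146  0.455  2.176  1.992  0.032 -0.471] 4.0e-25
[-102    1   64] [ 0.142  0.429  2.238  2.571  0.057 -1.054] 2.2e-16
[-135    1   64] [ 0.137  0.401  2.305  2.773  0.093 -1.262] 1.1e-24
26
[-73.   1. 190.] [0.149 0.219 2.066 0.062 0.405 1.465] 1.6e-28
[-51.   1. 145.] [0.151 0.323 2.053 0.075 0.313 1.452] 2.7e-31
[-30.   1. 100.] [0.154 0.427 2.03  0.096 0.232 1.432] 1.9e-29
[-12   1  64] [0.155 0.51  2.005 0.123 0.174 1.405] 6.6e-31
[-42   1  64] [0.152 0.481 2.069 0.162 0.141 1.363] 6.8e-23
[-72   1  64] [0.149 0.451 2.132 0.227 0.108 1.296] 1.1e-20
[-102    1   64] [0.145 0.423 2.194 0.348 0.076 1.171] 8.9e-18
[-135    1   64] [0.14  0.392 2.262 0.678 0.045 0.836] 2.9e-23
```

Request:
jog_arm --steps '[{"fingers": 60,"tx": -3,"ty": 1,"tz": 8,"yaw": 0},{"fingers": 60,"tx": -3,"ty": 1,"tz": 8,"yaw": 0},{"fingers": 60,"tx": -3,"ty": 1,"tz": 8,"yaw": 0},{"fingers": 60,"tx": -3,"ty": 1,"tz": 8,"yaw": 0},{"fingers": 60,"tx": -3,"ty": 0,"tz": 8,"yaw": 0}]'

```text
time_s: 15.45
tcp_pos: [0.5904, 0.0962, 0.1481]
ee_rot: [-2.883, -0.302, -0.994]
ft_force: [-0.7, -0.8, -0.9]
grip_width: 0.0514
```

```bash
python3 - <<'E'
from h import *
togo((-1,1,50))
E
```

```text
t 15.45 tcp stn [-75.7   0.9 148.1] world [0.5904 0.0962 0.1481] z_stn [ 0.617  0.011 -0.787] y_stn [ 0.007 -1.    -0.008] F [-0.7 -0.8 -0.9] w 0.0514 q [ 0.125  0.238  2.252  1.746  0.061 -0.239]
tool mm to go [ -1.8   1.3 123.3]
```

Request:
jog_arm --steps '[{"fingers": 60,"tx": 0,"ty": 0,"tz": 8,"yaw": 0},{"fingers": 60,"tx": 0,"ty": 0,"tz": 8,"yaw": 0},{"fingers": 60,"tx": 0,"ty": 0,"tz": 8,"yaw": 0},{"fingers": 60,"tx": 0,"ty": 0,"tz": 8,"yaw": 0},{"fingers": 60,"tx": 0,"ty": 0,"tz": 8,"yaw": 0}]'

```text
time_s: 16.08
tcp_pos: [0.6146, 0.1017, 0.1166]
ee_rot: [-2.883, -0.301, -0.994]
ft_force: [1.0, 0.4, 0.1]
grip_width: 0.0514
```

```bash
python3 - <<'E'
from h import *
togo((-1,1,50))
z=load('w6'); print(np.round(W2S(world(z,[(330,225),(330,240),(330,252),(324,240),(336,240)])),1))
snap('wrist','w7')
E
```

```text
t 16.07 tcp stn [-50.8   1.4 116.6] world [0.6146 0.1017 0.1166] z_stn [ 0.617  0.011 -0.787] y_stn [ 0.007 -1.    -0.009] F [1.  0.4 0.1] w 0.0514 q [ 0.13   0.336  2.219  2.506  0.095 -0.996]
tool mm to go [-1.9  1.4 83.2]
[[ -4.2   1.4  80.5]
 [-15.6   1.4  81.6]
 [-24.    1.3  81. ]
 [-15.6   5.4  81.6]
 [-15.   -2.7  79.9]]
```

View pics/w7.png

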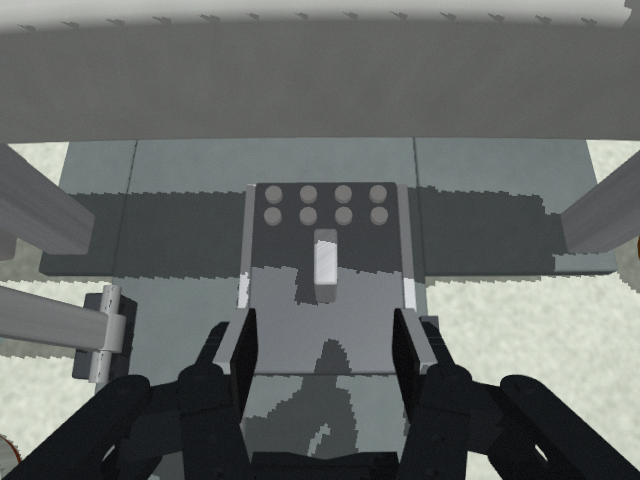

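Request:
jog_arm --steps '[{"fingers": 60,"tx": -1,"ty": 0.5,"tz": 12,"yaw": 0},{"fingers": 60,"tx": -1,"ty": 0.5,"tz": 14,"yaw": 0},{"fingers": 60,"tx": 0,"ty": 0,"tz": 14,"yaw": 0},{"fingers": 60,"tx": 0,"ty": 0,"tz": 14,"yaw": 0},{"fingers": 60,"tx": 0,"ty": 0,"tz": 10,"yaw": 0}]'

```text
time_s: 16.75
tcp_pos: [0.6516, 0.1092, 0.0644]
ee_rot: [-2.883, -0.302, -0.993]
ft_force: [0.4, -0.1, -0.5]
grip_width: 0.0512
```

```bash
python3 - <<'E'
from h import *
togo((-1,1.4,50))
snap('wrist','w8')
E
```

```text
t 16.75 tcp stn [-13.1   1.2  64.4] world [0.6516 0.1092 0.0644] z_stn [ 0.616  0.012 -0.787] y_stn [ 0.007 -1.    -0.009] F [ 0.4 -0.1 -0.5] w 0.0512 q [ 0.136  0.486  2.158  2.826  0.173 -1.314]
tool mm to go [ 0.7  0.1 18.8]
```

View pics/w8.png

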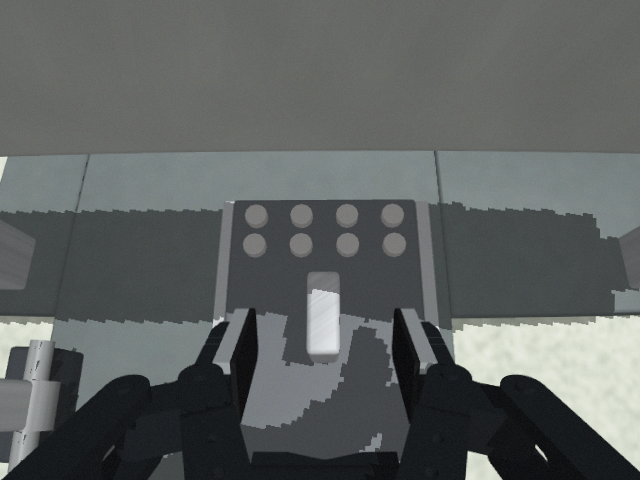

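Request:
jog_arm --steps '[{"fingers": 60,"tx": 0.5,"ty": 0,"tz": 10,"yaw": 0},{"fingers": 60,"tx": 0,"ty": 0,"tz": 9,"yaw": 0},{"fingers": 60,"tx": 0,"ty": 0,"tz": 0,"yaw": 0},{"fingers": 0,"tx": 0,"ty": 0,"tz": 0,"yaw": 0},{"fingers": 0,"tx": 0,"ty": 0,"tz": 0,"yaw": 0}]'

```text
time_s: 17.42
tcp_pos: [0.6626, 0.1116, 0.0494]
ee_rot: [-2.884, -0.301, -0.991]
ft_force: [0.4, 0.4, -0.3]
grip_width: 0.0152
```

Request:
jog_arm --steps '[{"fingers": 0,"tx": 0,"ty": 0,"tz": 0,"yaw": 0},{"fingers": 0,"tx": 0,"ty": 0,"tz": 0,"yaw": 0},{"fingers": 0,"tx": 0,"ty": 0,"tz": 0,"yaw": 0},{"fingers": 0,"tx": 0,"ty": 0,"tz": 0,"yaw": 0},{"fingers": 0,"tx": 0,"ty": 0,"tz": 0,"yaw": 0}]'

```text
time_s: 18.05
tcp_pos: [0.6627, 0.1117, 0.0494]
ee_rot: [-2.884, -0.302, -0.992]
ft_force: [-4.0, 0.7, 6.0]
grip_width: 0.0112
```

```bash
python3 - <<'E'
from h import *
p,R=pose()
s=W2S(p)[0]
snap('wrist','w9')
# station -x displacement in tool
q=np.load('station.npy'); d=Rn.from_euler('z',q[2]).apply([-1,0,0]); print('unit -x in tool',np.round(d@R,4)); print('up in tool',R[2])
E
```

```text
t 18.05 tcp stn [-1.8  1.4 49.4] world [0.6627 0.1117 0.0494] z_stn [ 0.616  0.011 -0.788] y_stn [ 0.007 -1.    -0.009] F [-4.   0.7  6. ] w 0.0112 q [ 0.138  0.527  2.136  2.864  0.19  -1.35 ]
unit -x in tool [-0.788  -0.0074 -0.6157]
up in tool [ 0.61570742 -0.00859271 -0.787928  ]
```

View pics/w9.png

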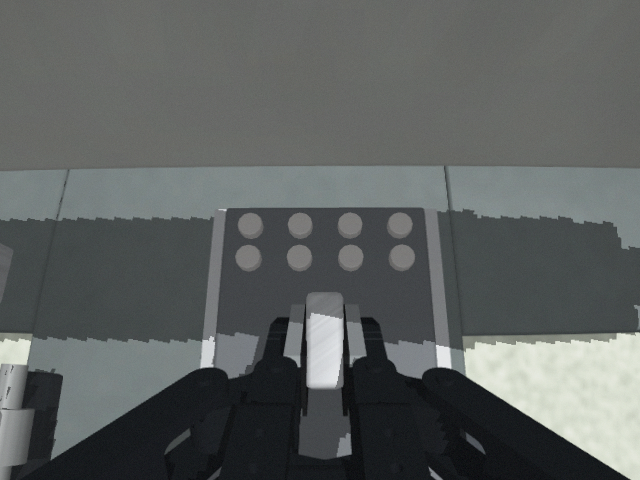

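Request:
jog_arm --steps '[{"fingers": 0,"tx": -7.9,"ty": 0,"tz": -6.2,"yaw": 0},{"fingers": 0,"tx": -11.8,"ty": 0,"tz": -9.2,"yaw": 0},{"fingers": 0,"tx": -11.8,"ty": 0,"tz": -9.2,"yaw": 0},{"fingers": 0,"tx": -11.8,"ty": 0,"tz": -9.2,"yaw": 0},{"fingers": 0,"tx": -7.9,"ty": 0,"tz": -6.2,"yaw": 0}]'

```text
time_s: 18.73
tcp_pos: [0.5983, 0.0978, 0.0494]
ee_rot: [-2.884, -0.301, -0.992]
ft_force: [3.7, 0.7, 0.4]
grip_width: 0.011
```

```bash
python3 - <<'E'
from h import *
p,R=pose()
E
```

```text
t 18.73 tcp stn [-67.6   0.9  49.4] world [0.5983 0.0978 0.0494] z_stn [ 0.616  0.011 -0.788] y_stn [ 0.007 -1.    -0.009] F [3.7 0.7 0.4] w 0.011 q [ 0.126  0.477  2.272  2.922  0.275 -1.421]
```

Request:
jog_arm --steps '[{"fingers": 0,"tx": -9.5,"ty": 0,"tz": -7.4,"yaw": 0},{"fingers": 0,"tx": -11.8,"ty": 0,"tz": -9.2,"yaw": 0},{"fingers": 0,"tx": -9.5,"ty": 0,"tz": -7.4,"yaw": 0},{"fingers": 0,"tx": -5.5,"ty": 0,"tz": -4.3,"yaw": 0},{"fingers": 0,"tx": -3.2,"ty": 0,"tz": -2.5,"yaw": 0}]'

```text
time_s: 19.35
tcp_pos: [0.5501, 0.0874, 0.0494]
ee_rot: [-2.884, -0.301, -0.992]
ft_force: [3.9, -0.0, 3.3]
grip_width: 0.0113
```

```bash
python3 - <<'E'
from h import *
p,R=pose(); snap('wrist','w10'); snap('top','t1'); snap('scene','s1')
for t,c,o in (('t1',(110,310,130,430),'t1z'),('s1',(120,390,260,560),'s1z')):
    im=load(t)['im'][c[0]:c[1],c[2]:c[3],::-1]; cv2.imwrite(f'pics/{o}.png',cv2.resize(cv2.convertScaleAbs(im,alpha=1.6),None,fx=2.2,fy=2.2,interpolation=cv2.INTER_CUBIC))
E
```

```text
t 19.35 tcp stn [-116.8    0.5   49.4] world [0.5501 0.0874 0.0494] z_stn [ 0.616  0.011 -0.788] y_stn [ 0.007 -1.    -0.009] F [ 3.9 -0.   3.3] w 0.0113 q [ 0.114  0.446  2.372  2.943  0.343 -1.455]
```

View pics/w10.png

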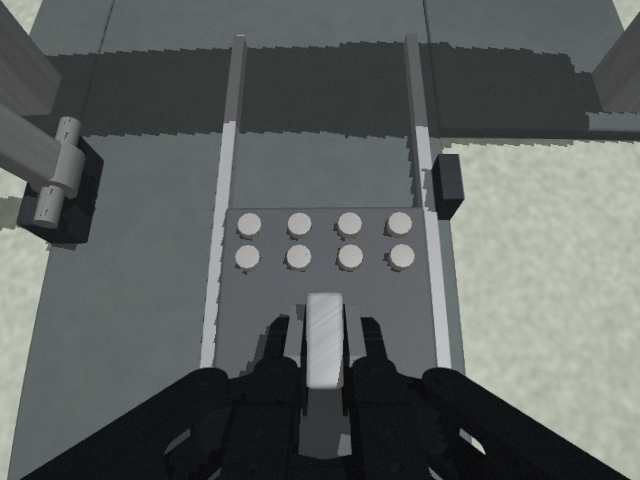

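View pics/s1z.png

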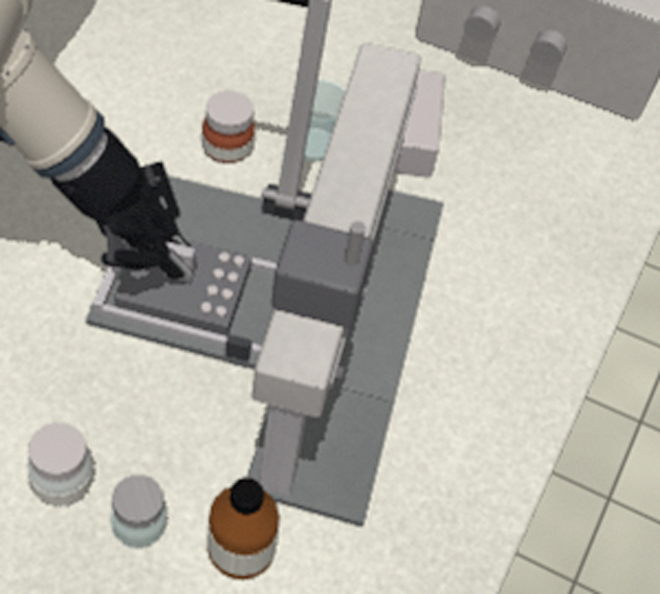

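Request:
jog_arm --steps '[{"fingers": 0,"tx": -1.6,"ty": 0,"tz": -1.2,"yaw": 0},{"fingers": 0,"tx": -1.6,"ty": 0,"tz": -1.2,"yaw": 0},{"fingers": 0,"tx": -1.6,"ty": 0,"tz": -1.2,"yaw": 0},{"fingers": 0,"tx": -1.2,"ty": 0,"tz": -0.9,"yaw": 0},{"fingers": 0,"tx": -0.8,"ty": 0,"tz": -0.6,"yaw": 0}]'

```text
time_s: 20.12
tcp_pos: [0.5426, 0.0858, 0.0494]
ee_rot: [-2.884, -0.302, -0.993]
ft_force: [5.0, 0.9, 4.7]
grip_width: 0.0106
```

```bash
python3 - <<'E'
from h import *
p,R=pose()
E
```

```text
t 20.12 tcp stn [-124.6    0.5   49.4] world [0.5426 0.0858 0.0494] z_stn [ 0.617  0.011 -0.787] y_stn [ 0.007 -1.    -0.009] F [5.  0.9 4.7] w 0.0106 q [ 0.112  0.442  2.388  2.945  0.356 -1.46 ]
```

Request:
jog_arm --steps '[{"fingers": 0,"tx": -0.8,"ty": 0,"tz": -0.6,"yaw": 0},{"fingers": 0,"tx": -0.8,"ty": 0,"tz": -0.6,"yaw": 0},{"fingers": 0,"tx": -0.8,"ty": 0,"tz": -0.6,"yaw": 0},{"fingers": 0,"tx": 0,"ty": 0,"tz": 0,"yaw": 0},{"fingers": 0,"tx": 0,"ty": 0,"tz": 0,"yaw": 0}]'

```text
time_s: 20.75
tcp_pos: [0.5404, 0.0852, 0.0495]
ee_rot: [-2.883, -0.3, -0.995]
ft_force: [8.2, 1.5, 1.9]
grip_width: 0.0113
```

```bash
python3 - <<'E'
from h import *
p,R=pose()
E
```

```text
t 20.75 tcp stn [-126.9    0.3   49.5] world [0.5404 0.0852 0.0495] z_stn [ 0.617  0.011 -0.787] y_stn [ 0.007 -1.    -0.009] F [8.2 1.5 1.9] w 0.0113 q [ 0.111  0.44   2.393  2.946  0.361 -1.461]
```

Request:
jog_arm --steps '[{"fingers": 0,"tx": -0.8,"ty": 0,"tz": -0.6,"yaw": 0},{"fingers": 0,"tx": -0.8,"ty": 0,"tz": -0.6,"yaw": 0},{"fingers": 0,"tx": 0,"ty": 0,"tz": 0,"yaw": 0},{"fingers": 0,"tx": 0,"ty": 0,"tz": 0,"yaw": 0},{"fingers": 0,"tx": 0,"ty": 0,"tz": 0,"yaw": 0}]'

```text
time_s: 21.38
tcp_pos: [0.5399, 0.085, 0.0501]
ee_rot: [-2.882, -0.3, -0.998]
ft_force: [12.9, 2.4, -3.4]
grip_width: 0.0115
```

```bash
python3 - <<'E'
from h import *
p,R=pose();snap('wrist','w11')
z=load('w11');print(np.round(W2S(world(z,[(325,210),(325,215),(325,300),(325,340)])),1))
E
```

```text
t 21.38 tcp stn [-127.4    0.2   50.1] world [0.5399 0.085  0.0501] z_stn [ 0.619  0.011 -0.785] y_stn [ 0.007 -1.    -0.009] F [12.9  2.4 -3.4] w 0.0115 q [ 0.11   0.44   2.396  2.947  0.365 -1.462]
[[-7.540e+01  5.000e-01  3.940e+01]
 [-7.730e+01  5.000e-01  3.810e+01]
 [-1.259e+02 -1.000e-01  8.220e+01]
 [-1.383e+02 -2.000e-01  8.150e+01]]
```

View pics/w11.png

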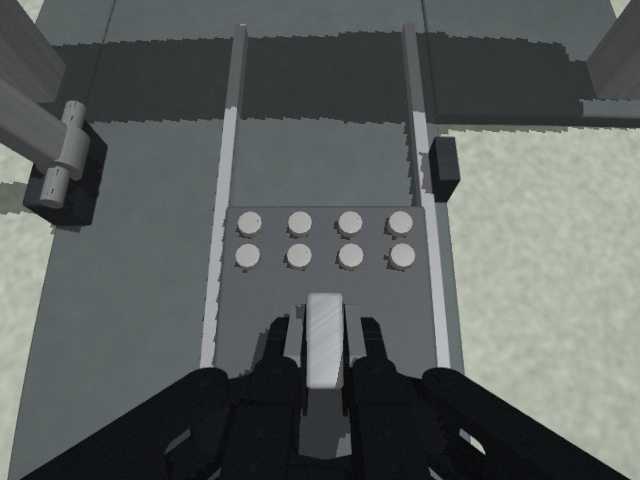

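Request:
jog_arm --steps '[{"fingers": 0,"tx": 0.9,"ty": 0,"tz": 0.7,"yaw": 0},{"fingers": 0,"tx": 0,"ty": 0,"tz": 0,"yaw": 0},{"fingers": 0,"tx": 0,"ty": 0,"tz": 0,"yaw": 0},{"fingers": 0,"tx": 0,"ty": 0,"tz": 0,"yaw": 0},{"fingers": 0,"tx": 0,"ty": 0,"tz": 0,"yaw": 0}]'

```text
time_s: 22.05
tcp_pos: [0.5402, 0.085, 0.0498]
ee_rot: [-2.882, -0.3, -0.996]
ft_force: [9.8, 1.7, 1.6]
grip_width: 0.0114
```

```bash
python3 - <<'E'
from h import *
p,R=pose()
E
```

```text
t 22.05 tcp stn [-127.1    0.2   49.8] world [0.5402 0.085  0.0498] z_stn [ 0.618  0.011 -0.786] y_stn [ 0.006 -1.    -0.009] F [9.8 1.7 1.6] w 0.0114 q [ 0.11   0.44   2.394  2.947  0.363 -1.462]
```

Request:
jog_arm --steps '[{"fingers": 50,"tx": 0,"ty": 0,"tz": 0,"yaw": 0},{"fingers": 50,"tx": 0,"ty": 0,"tz": 0,"yaw": 0},{"fingers": 50,"tx": 0,"ty": 0,"tz": 0,"yaw": 0},{"fingers": 50,"tx": 0,"ty": 0,"tz": 0,"yaw": 0},{"fingers": 50,"tx": 0,"ty": 0,"tz": 0,"yaw": 0}]'

```text
time_s: 22.68
tcp_pos: [0.5379, 0.0849, 0.0488]
ee_rot: [-2.885, -0.301, -0.991]
ft_force: [-0.2, -0.6, 0.5]
grip_width: 0.0428
```

Request:
jog_arm --steps '[{"fingers": 50,"tx": 0,"ty": 0,"tz": -10,"yaw": 0},{"fingers": 50,"tx": 0,"ty": 0,"tz": -20,"yaw": 0},{"fingers": 50,"tx": 0,"ty": 0,"tz": -20,"yaw": 0},{"fingers": 50,"tx": 0,"ty": 0,"tz": -20,"yaw": 0},{"fingers": 50,"tx": 0,"ty": 0,"tz": -10,"yaw": 0}]'

```text
time_s: 23.3
tcp_pos: [0.4892, 0.0737, 0.113]
ee_rot: [-2.884, -0.301, -0.993]
ft_force: [0.7, 0.5, 0.5]
grip_width: 0.0428
```

```bash
python3 - <<'E'
from h import *
p,R=pose();snap('wrist','w12')
E
```

```text
t 23.3 tcp stn [-179.3   -0.6  113. ] world [0.4892 0.0737 0.113 ] z_stn [ 0.616  0.011 -0.788] y_stn [ 0.007 -1.    -0.008] F [0.7 0.5 0.5] w 0.0428 q [ 0.091  0.202  2.472  2.742  0.208 -1.269]
```

View pics/w12.png

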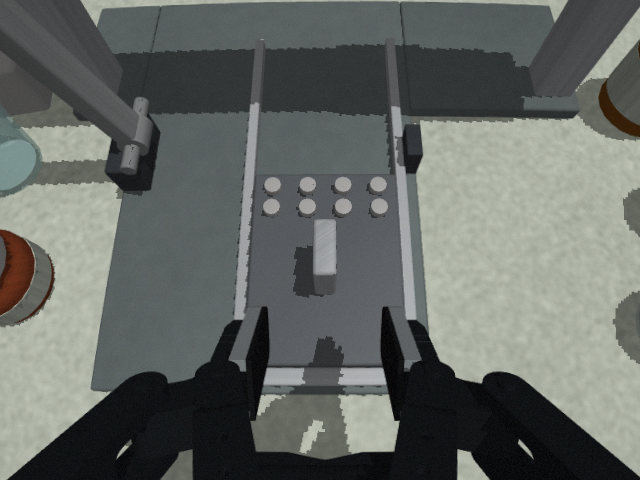

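```bash
cat > path2.py <<'E'
from path import *
s=manip.sense(); R=Rn.from_rotvec(s['ee_rot']).as_matrix(); q=np.array(s['qpos'])
p,_=pose(); z=W2S(p+R[:,2]*.001)[0]-W2S(p)[0]
x,T=kin.fk(q,kin.P); print('fk err',np.round((x-p)*1e3,1), np.round(T.as_matrix()-R@kin.C,3).max())
h=lambda t: np.array([-92,125-230*np.cos(t),45+230*np.sin(t)])+15*z
pts=[W2S(p)[0]]
def seg(b,n):
    a=pts[-1]
    for k in range(1,n+1): pts.append(a+(np.array(b)-a)*k/n)
seg([-220,0,250],3); seg(h(1.8)-130*z,6); seg(h(1.8),4)
for t in np.linspace(1.8,0,19)[1:]: pts.append(h(t))
for pt in pts[1:]:
    o=kin.ik(S2W(pt)[0],R,q); q=o.x; print(np.round(pt),np.round(q,2),'%.0e'%o.cost)
E
python3 path2.py
```

```text
t 23.35 tcp stn [-179.6   -0.5  113.4] world [0.4889 0.0737 0.1134] z_stn [ 0.616  0.011 -0.788] y_stn [ 0.007 -1.    -0.008] F [-0.6 -0.   0.1] w 0.0427 q [ 0.091  0.2    2.473  2.741  0.207 -1.267]
fk err [ 0.3 -1.5  0.1] -0.0
[-193.   -0.  159.] [ 0.09  0.04  2.46  1.88  0.08 -0.4 ] 1e-23
[-207.   -0.  204.] [ 0.09 -0.1   2.44  0.52  0.17  0.96] 4e-28
[-220.    0.  250.] [ 0.08 -0.23  2.4   0.27  0.32  1.21] 1e-17
[-210.   29.  268.] [ 0.2  -0.25  2.37  0.04  0.36  1.54] 6e-23
[-201.   59.  287.] [ 0.31 -0.26  2.32 -0.14  0.42  1.79] 1e-25
[-191.   88.  305.] [ 0.42 -0.25  2.28 -0.26  0.48  1.97] 2e-27
[-182.  117.  323.] [ 0.51 -0.24  2.23 -0.34  0.54  2.11] 2e-28
[-172.  147.  341.] [ 0.59 -0.22  2.17 -0.4   0.6   2.21] 4e-30
[-163.  176.  360.] [ 0.66 -0.2   2.11 -0.44  0.66  2.29] 2e-31
[-143.  176.  334.] [ 0.63 -0.14  2.12 -0.46  0.58  2.31] 3e-18
[-123.  177.  308.] [ 0.61 -0.07  2.13 -0.5   0.51  2.34] 1e-17
[-103.  177.  283.] [ 0.59 -0.    2.13 -0.54  0.45  2.38] 2e-31
[-83. 177. 257.] [ 0.57  0.07  2.12 -0.61  0.38  2.44] 2e-28
[-83. 155. 261.] [ 0.52  0.05  2.13 -0.53 
[... 340 characters left out ...]
 [0.18 0.05 2.19 0.11 0.24 1.44] 5e-26
[-83.   1. 227.] [0.13 0.07 2.2  0.28 0.21 1.24] 1e-25
[-83. -18. 213.] [0.08 0.1  2.21 0.47 0.19 1.01] 3e-26
[-83. -35. 198.] [0.03 0.13 2.22 0.71 0.18 0.74] 7e-24
[-83. -51. 181.] [-0.01  0.17  2.23  0.98  0.17  0.43] 6e-23
[-83. -65. 163.] [-0.04  0.21  2.23  1.27  0.17  0.11] 6e-24
[-83. -77. 143.] [-0.07  0.26  2.24  1.56  0.18 -0.21] 4e-26
[-83. -87. 123.] [-0.09  0.3   2.25  1.82  0.2  -0.49] 5e-28
[-83. -95. 101.] [-0.11  0.36  2.25  2.03  0.23 -0.73] 5e-29
[ -83. -100.   79.] [-0.13  0.41  2.26  2.2   0.26 -0.91] 2e-29
[ -83. -104.   56.] [-0.13  0.47  2.26  2.34  0.3  -1.07] 7e-17
[ -83. -105.   33.] [-0.14  0.52  2.26  2.45  0.35 -1.19] 3e-17
```

Request:
jog_arm --steps '[{"fingers": 50,"tx": 5,"ty": 0,"tz": -13,"yaw": 0},{"fingers": 50,"tx": 5,"ty": 0,"tz": -13,"yaw": 0},{"fingers": 50,"tx": 5,"ty": 0,"tz": -13,"yaw": 0},{"fingers": 50,"tx": 5,"ty": 0,"tz": -13,"yaw": 0},{"fingers": 50,"tx": 5,"ty": 0,"tz": -13,"yaw": 0}]'

```text
time_s: 23.98
tcp_pos: [0.4738, 0.073, 0.1639]
ee_rot: [-2.877, -0.305, -0.987]
ft_force: [-0.7, 0.2, 0.6]
grip_width: 0.0428
```

Request:
jog_arm --steps '[{"fingers": 50,"tx": 5,"ty": 0,"tz": -15,"yaw": 0},{"fingers": 50,"tx": 5,"ty": 0,"tz": -15,"yaw": 0},{"fingers": 50,"tx": 10,"ty": -10,"tz": -20,"yaw": 0},{"fingers": 50,"tx": 20,"ty": -20,"tz": -20,"yaw": 0},{"fingers": 50,"tx": 20,"ty": -20,"tz": -10,"yaw": 0}]'

```text
time_s: 24.6
tcp_pos: [0.4668, 0.1084, 0.2199]
ee_rot: [-2.852, -0.319, -0.977]
ft_force: [0.2, 1.0, -0.6]
grip_width: 0.0426
```

```bash
python3 - <<'E'
from h import *
togo((-163,176,360)); snap('wrist','w13')
z=load('w13'); print(np.round(W2S(world(z,[(320,240)])),1))
E
```

```text
t 24.6 tcp stn [-194.2   37.9  219.9] world [0.4668 0.1084 0.2199] z_stn [ 0.615  0.047 -0.787] y_stn [ 0.031 -0.999 -0.036] F [ 0.2  1.  -0.6] w 0.0426 q [ 0.181 -0.117  2.404  0.311  0.201  1.245]
tool mm to go [ 111.2 -142.   -84.5]
[[-89.   52.3  23.3]]
```

View pics/w13.png

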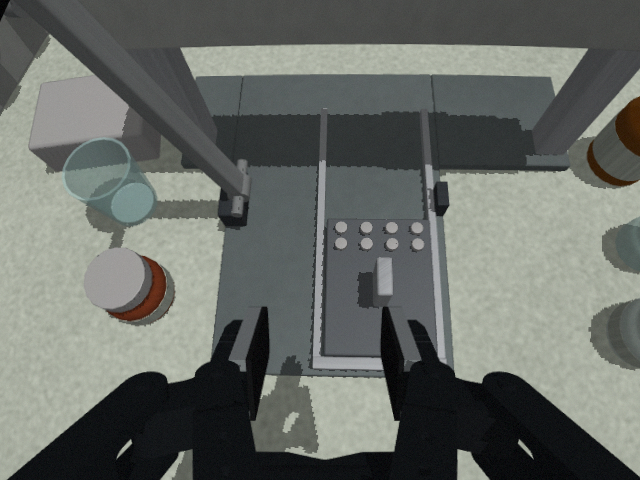

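Request:
jog_arm --steps '[{"fingers": 50,"tx": 22,"ty": -28,"tz": -17,"yaw": 0},{"fingers": 50,"tx": 22,"ty": -28,"tz": -17,"yaw": 0},{"fingers": 50,"tx": 22,"ty": -28,"tz": -17,"yaw": 0},{"fingers": 50,"tx": 22,"ty": -28,"tz": -17,"yaw": 0},{"fingers": 50,"tx": 22,"ty": -28,"tz": -17,"yaw": 0}]'

```text
time_s: 25.28
tcp_pos: [0.4674, 0.242, 0.3511]
ee_rot: [-2.848, -0.327, -0.969]
ft_force: [0.6, 0.1, 0.3]
grip_width: 0.0428
```

```bash
python3 - <<'E'
from h import *
togo((-163,176,360)); snap('wrist','w14')
E
```

```text
t 25.27 tcp stn [-166.6  168.6  351.1] world [0.4674 0.242  0.3511] z_stn [ 0.612  0.055 -0.789] y_stn [ 0.038 -0.998 -0.039] F [0.6 0.1 0.3] w 0.0428 q [ 0.594 -0.215  2.143 -0.329  0.599  2.15 ]
tool mm to go [ 8.3 -7.6 -4.4]
```

View pics/w14.png

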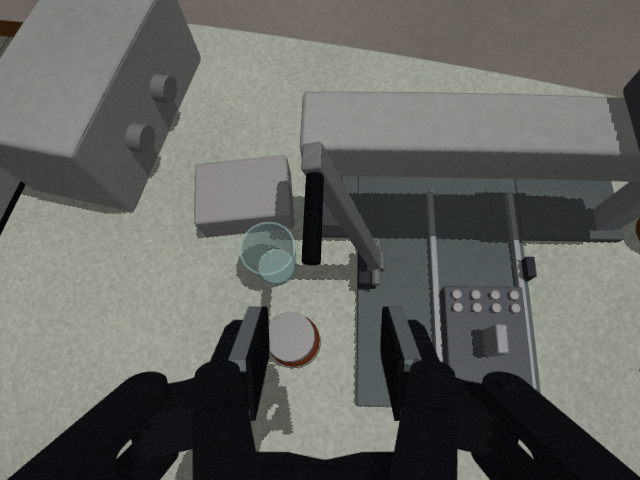

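```bash
python3 - <<'E'
from h import *
z=load('w14');P=W2S(world(z,[(314,185),(313,215),(312,245),(312,258),(306,215),(319,215)])); print(np.round(P,1))
p,R=pose(); zt=W2S(p+R[:,2]*.001)[0]-W2S(p)[0]
g=np.array([-94,178,270]); togo(g+15*zt)
E
```

```text
[[ -68.8  182.2  275.2]
 [ -89.   182.   273.9]
 [-109.1  181.6  274.8]
 [-117.2  181.2  274.5]
 [ -88.7  186.4  273. ]
 [ -88.6  178.3  273.3]]
t 25.32 tcp stn [-163.8  171.4  356.2] world [0.4695 0.2453 0.3562] z_stn [ 0.617  0.058 -0.784] y_stn [ 0.039 -0.998 -0.043] F [2.9 2.1 5.1] w 0.0428 q [ 0.597 -0.215  2.135 -0.33   0.601  2.154]
t 25.32 tcp stn [-163.8  171.4  356.2] world [0.4695 0.2453 0.3562] z_stn [ 0.617  0.058 -0.784] y_stn [ 0.039 -0.998 -0.043] F [2.9 2.1 5.1] w 0.0428 q [ 0.597 -0.215  2.135 -0.33   0.601  2.154]
tool mm to go [  1.6  -0.2 126.1]
```

Request:
jog_arm --steps '[{"fingers": 50,"tx": 0,"ty": -4,"tz": 20,"yaw": 0},{"fingers": 50,"tx": 0,"ty": 0,"tz": 30,"yaw": 0},{"fingers": 50,"tx": 0,"ty": 0,"tz": 30,"yaw": 0},{"fingers": 50,"tx": 0,"ty": 0,"tz": 10,"yaw": 0},{"fingers": 50,"tx": 0,"ty": 0,"tz": 0,"yaw": 0}]'

```text
time_s: 25.95
tcp_pos: [0.5202, 0.2602, 0.2793]
ee_rot: [-2.85, -0.324, -0.97]
ft_force: [0.8, 0.1, -0.3]
grip_width: 0.0428
```

```bash
python3 - <<'E'
from h import *
p,R=pose(); zt=W2S(p+R[:,2]*.001)[0]-W2S(p)[0]
g=np.array([-94,182,268]); togo(g+15*zt); snap('wrist','w15')
E
```

```text
t 25.95 tcp stn [-111.2  175.7  279.3] world [0.5202 0.2602 0.2793] z_stn [ 0.612  0.052 -0.789] y_stn [ 0.036 -0.999 -0.038] F [ 0.8  0.1 -0.3] w 0.0428 q [ 0.557 -0.02   2.151 -0.431  0.4    2.247]
t 25.95 tcp stn [-111.2  175.7  279.3] world [0.5202 0.2602 0.2793] z_stn [ 0.612  0.052 -0.789] y_stn [ 0.036 -0.999 -0.038] F [ 0.8  0.1 -0.3] w 0.0428 q [ 0.557 -0.02   2.151 -0.431  0.4    2.247]
tool mm to go [ 6.7 -5.2 34.8]
```

View pics/w15.png

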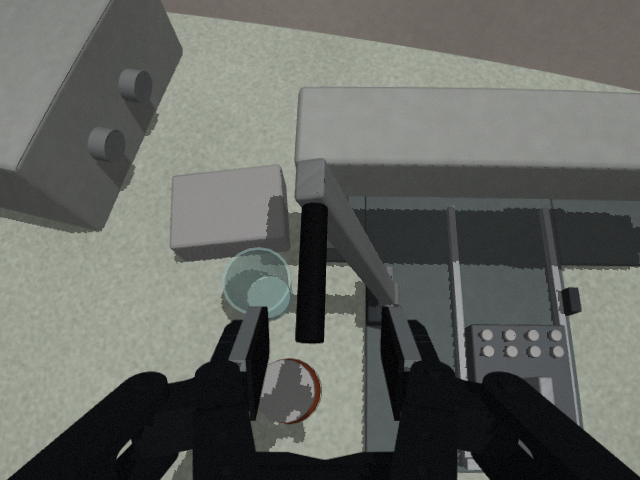

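Request:
jog_arm --steps '[{"fingers": 50,"tx": 6,"ty": -5,"tz": 5,"yaw": 0},{"fingers": 50,"tx": 0,"ty": 0,"tz": 15,"yaw": 0},{"fingers": 50,"tx": 0,"ty": 0,"tz": 15,"yaw": 0},{"fingers": 50,"tx": 0,"ty": 0,"tz": 0,"yaw": 0},{"fingers": 20,"tx": 0,"ty": 0,"tz": 0,"yaw": 0}]'

```text
time_s: 26.62
tcp_pos: [0.5446, 0.2725, 0.2561]
ee_rot: [-2.849, -0.324, -0.971]
ft_force: [0.9, -0.1, 1.0]
grip_width: 0.0255
```

```bash
python3 - <<'E'
from h import *
p,R=pose(); zt=W2S(p+R[:,2]*.001)[0]-W2S(p)[0]
g=np.array([-94,182,268]); togo(g+15*zt); snap('wrist','w16')
E
```

```text
t 26.62 tcp stn [-84.8 182.9 256.1] world [0.5446 0.2725 0.2561] z_stn [ 0.613  0.052 -0.788] y_stn [ 0.036 -0.999 -0.039] F [ 0.9 -0.1  1. ] w 0.0255 q [ 0.551  0.061  2.13  -0.493  0.343  2.311]
t 26.62 tcp stn [-84.8 182.9 256.1] world [0.5446 0.2725 0.2561] z_stn [ 0.613  0.052 -0.788] y_stn [ 0.036 -0.999 -0.039] F [ 0.9 -0.1  1. ] w 0.0255 q [ 0.551  0.061  2.13  -0.493  0.343  2.311]
tool mm to go [ 0.   0.1 -0.1]
```

View pics/w16.png

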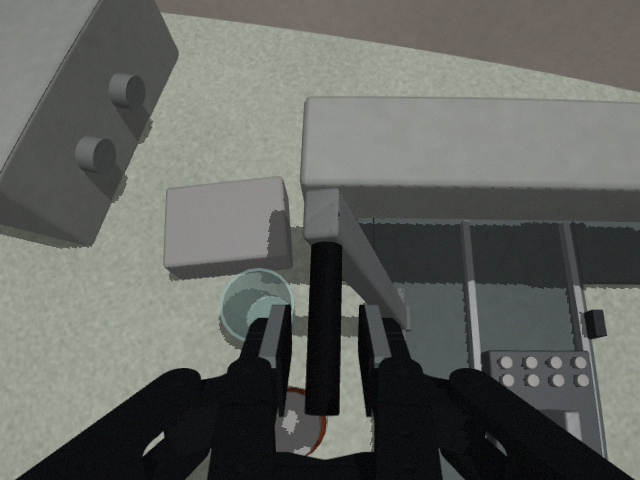

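Request:
jog_arm --steps '[{"fingers": 0,"tx": 0,"ty": 0,"tz": 0,"yaw": 0},{"fingers": 0,"tx": 0,"ty": 0,"tz": 0,"yaw": 0},{"fingers": 0,"tx": 0,"ty": 0,"tz": 0,"yaw": 0},{"fingers": 0,"tx": 0,"ty": 0,"tz": 0,"yaw": 0},{"fingers": 0,"tx": 0,"ty": 0,"tz": 0,"yaw": 0}]'

```text
time_s: 27.3
tcp_pos: [0.5447, 0.2727, 0.2568]
ee_rot: [-2.848, -0.323, -0.973]
ft_force: [-6.5, -0.3, 4.2]
grip_width: 0.0101
```

```bash
cat > arc.py <<'E'
from h import *
import sys
p,R=pose(); q=np.load('station.npy'); M=R.T@Rn.from_euler('z',q[2]).as_matrix()
s=W2S(p)[0]; zt=M[2]; rod=s-15*zt; print('rod',np.round(rod,1),'r',np.hypot(rod[1]-125,rod[2]-45),'th',np.arctan2(rod[2]-45,125-rod[1]))
th0=float(sys.argv[1]);th1=float(sys.argv[2]);n=int(sys.argv[3])
h=lambda t: np.array([0,125-230*np.cos(t),45+230*np.sin(t)])
P=np.array([h(t) for t in np.linspace(th0,th1,n+1)])
print(np.round(np.diff(P,axis=0)@M.T,1).tolist())
E
python3 arc.py 1.82 0 20
```

```text
t 27.3 tcp stn [-84.7 183.  256.8] world [0.5447 0.2727 0.2568] z_stn [ 0.614  0.053 -0.788] y_stn [ 0.036 -0.999 -0.039] F [-6.5 -0.3  4.2] w 0.0101 q [ 0.551  0.06   2.13  -0.493  0.343  2.311]
rod [-93.9 182.2 268.6] r 230.81050690381747 th 1.8212488878550759
[[2.5, 20.3, -4.4], [1.4, 20.7, -3.0], [0.2, 20.9, -1.5], [-1.0, 20.9, 0.0], [-2.1, 20.8, 1.5], [-3.3, 20.4, 3.0], [-4.4, 20.0, 4.5], [-5.5, 19.3, 5.9], [-6.5, 18.5, 7.3], [-7.5, 17.5, 8.6], [-8.4, 16.4, 9.9], [-9.3, 15.2, 11.0], [-10.0, 13.8, 12.1], [-10.7, 12.3, 13.1], [-11.3, 10.7, 13.9], [-11.8, 9.1, 14.7], [-12.2, 7.3, 15.3], [-12.6, 5.5, 15.8], [-12.8, 3.7, 16.2], [-12.9, 1.8, 16.4]]
```

Request:
jog_arm --steps '[{"fingers": 0,"tx": 2.5,"ty": 20.3,"tz": -4.4,"yaw": 0},{"fingers": 0,"tx": 1.4,"ty": 20.7,"tz": -3,"yaw": 0},{"fingers": 0,"tx": 0.2,"ty": 20.9,"tz": -1.5,"yaw": 0},{"fingers": 0,"tx": -1,"ty": 20.9,"tz": 0,"yaw": 0},{"fingers": 0,"tx": -2.1,"ty": 20.8,"tz": 1.5,"yaw": 0}]'

```text
time_s: 27.92
tcp_pos: [0.5668, 0.1708, 0.2603]
ee_rot: [-2.846, -0.323, -0.977]
ft_force: [4.3, 4.9, -3.6]
grip_width: 0.0098
```

```bash
python3 arc.py 1.82 0 20
```

```text
t 27.93 tcp stn [-83.6  78.7 260.3] world [0.5668 0.1708 0.2603] z_stn [ 0.616  0.053 -0.786] y_stn [ 0.036 -0.999 -0.039] F [ 4.3  4.9 -3.6] w 0.0098 q [ 0.29   0.017  2.168 -0.     0.29   1.635]
rod [-92.9  77.9 272. ] r 231.8678962784988 th 1.3663432295057734
[[2.5, 20.3, -4.4], [1.4, 20.7, -3.0], [0.2, 20.9, -1.5], [-1.0, 20.9, 0.0], [-2.1, 20.8, 1.5], [-3.3, 20.4, 3.0], [-4.4, 20.0, 4.5], [-5.5, 19.3, 5.9], [-6.5, 18.5, 7.3], [-7.5, 17.5, 8.6], [-8.4, 16.4, 9.8], [-9.3, 15.2, 11.0], [-10.1, 13.8, 12.1], [-10.8, 12.3, 13.0], [-11.4, 10.7, 13.9], [-11.9, 9.1, 14.6], [-12.3, 7.3, 15.3], [-12.6, 5.5, 15.8], [-12.8, 3.7, 16.1], [-12.9, 1.8, 16.4]]
```

On track (θ≈1.37, low forces).

Request:
jog_arm --steps '[{"fingers": 0,"tx": -3.3,"ty": 20.4,"tz": 3,"yaw": 0},{"fingers": 0,"tx": -4.4,"ty": 20,"tz": 4.5,"yaw": 0},{"fingers": 0,"tx": -5.5,"ty": 19.3,"tz": 5.9,"yaw": 0},{"fingers": 0,"tx": -6.5,"ty": 18.5,"tz": 7.3,"yaw": 0},{"fingers": 0,"tx": -7.5,"ty": 17.5,"tz": 8.6,"yaw": 0}]'

```text
time_s: 28.55
tcp_pos: [0.5868, 0.0776, 0.217]
ee_rot: [-2.848, -0.322, -0.979]
ft_force: [4.9, 4.7, -2.1]
grip_width: 0.0101
```

```bash
python3 arc.py .91 0 10
```

```text
t 28.55 tcp stn [-83.  -16.5 217. ] world [0.5868 0.0776 0.217 ] z_stn [ 0.617  0.051 -0.785] y_stn [ 0.034 -0.999 -0.037] F [ 4.9  4.7 -2.1] w 0.0101 q [0.042 0.096 2.205 0.683 0.239 0.77 ]
rod [-92.2 -17.3 228.8] r 232.41643449891893 th 0.9118715160555845
[[-8.5, 16.4, 9.9], [-9.3, 15.2, 11.0], [-10.1, 13.8, 12.1], [-10.8, 12.3, 13.0], [-11.4, 10.7, 13.9], [-11.9, 9.0, 14.6], [-12.3, 7.3, 15.3], [-12.6, 5.5, 15.8], [-12.8, 3.6, 16.1], [-12.9, 1.7, 16.4]]
```

Request:
jog_arm --steps '[{"fingers": 0,"tx": -8.5,"ty": 16.4,"tz": 9.9,"yaw": 0},{"fingers": 0,"tx": -9.3,"ty": 15.2,"tz": 11,"yaw": 0},{"fingers": 0,"tx": -10.1,"ty": 13.8,"tz": 12.1,"yaw": 0},{"fingers": 0,"tx": -10.8,"ty": 12.3,"tz": 13,"yaw": 0},{"fingers": 0,"tx": -11.4,"ty": 10.7,"tz": 13.9,"yaw": 0}]'

```text
time_s: 29.18
tcp_pos: [0.6005, 0.0132, 0.1362]
ee_rot: [-2.849, -0.322, -0.979]
ft_force: [9.1, -2.4, 2.7]
grip_width: 0.0097
```

```bash
python3 arc.py .455 0 5
```

```text
t 29.18 tcp stn [-82.6 -82.4 136.2] world [0.6005 0.0132 0.1362] z_stn [ 0.617  0.05  -0.785] y_stn [ 0.034 -0.999 -0.037] F [ 9.1 -2.4  2.7] w 0.0097 q [-0.12   0.28   2.235  1.572  0.246 -0.266]
rod [-91.8 -83.1 148. ] r 232.2094633704175 th 0.4593599162805956
[[-11.9, 9.0, 14.7], [-12.3, 7.3, 15.3], [-12.6, 5.5, 15.8], [-12.8, 3.6, 16.1], [-12.9, 1.7, 16.4]]
```

Request:
jog_arm --steps '[{"fingers": 0,"tx": -11.9,"ty": 9,"tz": 14.7,"yaw": 0},{"fingers": 0,"tx": -12.3,"ty": 7.3,"tz": 15.3,"yaw": 0},{"fingers": 0,"tx": -12.6,"ty": 5.5,"tz": 15.8,"yaw": 0},{"fingers": 0,"tx": -12.8,"ty": 3.6,"tz": 16.1,"yaw": 0},{"fingers": 0,"tx": -9,"ty": 1.2,"tz": 11.5,"yaw": 0}]'

```text
time_s: 29.8
tcp_pos: [0.6048, -0.0078, 0.0405]
ee_rot: [-2.846, -0.325, -0.979]
ft_force: [6.1, 7.6, 1.3]
grip_width: 0.0096
```

```bash
python3 arc.py .03 0 1
```

```text
t 29.8 tcp stn [ -82.6 -103.8   40.5] world [ 0.6048 -0.0078  0.0405] z_stn [ 0.617  0.053 -0.785] y_stn [ 0.037 -0.999 -0.039] F [6.1 7.6 1.3] w 0.0096 q [-0.172  0.509  2.25   2.247  0.362 -1.02 ]
rod [ -91.9 -104.6   52.3] r 229.71111654038947 th 0.03159119910570495
[[-4.3, 0.4, 5.4]]
```

Request:
jog_arm --steps '[{"fingers": 0,"tx": -1.2,"ty": 0,"tz": 1.6,"yaw": 0},{"fingers": 0,"tx": -1.2,"ty": 0,"tz": 1.6,"yaw": 0},{"fingers": 0,"tx": -1.2,"ty": 0,"tz": 1.6,"yaw": 0},{"fingers": 0,"tx": -0.9,"ty": 0,"tz": 1.2,"yaw": 0},{"fingers": 0,"tx": 0,"ty": 0,"tz": 0,"yaw": 0}]'

```text
time_s: 30.42
tcp_pos: [0.6049, -0.0074, 0.0356]
ee_rot: [-2.844, -0.324, -0.983]
ft_force: [-8.6, -1.9, 28.0]
grip_width: 0.0098
```

```bash
python3 arc.py .03 0 1
```

```text
t 30.43 tcp stn [ -82.4 -103.5   35.6] world [ 0.6049 -0.0074  0.0356] z_stn [ 0.62   0.053 -0.783] y_stn [ 0.036 -0.999 -0.038] F [-8.6 -1.9 28. ] w 0.0098 q [-0.172  0.523  2.252  2.283  0.374 -1.057]
rod [ -91.7 -104.3   47.3] r 229.2793085816729 th 0.010111653815248908
[[-4.3, 0.4, 5.4]]
```

Request:
jog_arm --steps '[{"fingers": 40,"tx": 0,"ty": 0,"tz": 0,"yaw": 0},{"fingers": 40,"tx": 0,"ty": 0,"tz": 0,"yaw": 0},{"fingers": 40,"tx": 0,"ty": 0,"tz": 0,"yaw": 0},{"fingers": 40,"tx": 0,"ty": 0,"tz": 0,"yaw": 0},{"fingers": 40,"tx": 0,"ty": 0,"tz": 0,"yaw": 0}]'

```text
time_s: 31.05
tcp_pos: [0.6021, -0.0074, 0.0322]
ee_rot: [-2.848, -0.324, -0.972]
ft_force: [-0.3, -0.3, 0.3]
grip_width: 0.0343
```

```bash
python3 - <<'E'
from h import *
pose(); snap('wrist','w17')
E
```

```text
t 31.05 tcp stn [ -85.2 -102.9   32.2] world [ 0.6021 -0.0074  0.0322] z_stn [ 0.613  0.053 -0.788] y_stn [ 0.036 -0.999 -0.039] F [-0.3 -0.3  0.3] w 0.0343 q [-0.172  0.526  2.254  2.283  0.371 -1.057]
```

View pics/w17.png

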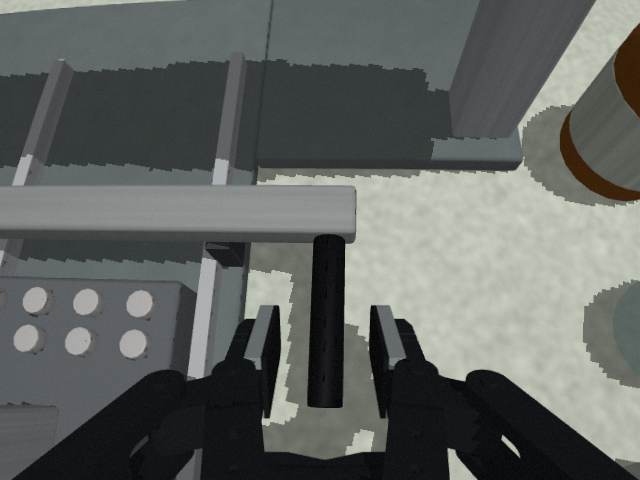

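Request:
jog_arm --steps '[{"fingers": 40,"tx": 0,"ty": 0,"tz": -10,"yaw": 0},{"fingers": 40,"tx": 0,"ty": 0,"tz": -12,"yaw": 0},{"fingers": 40,"tx": 0,"ty": 0,"tz": -12,"yaw": 0},{"fingers": 40,"tx": 0,"ty": 0,"tz": -12,"yaw": 0},{"fingers": 40,"tx": 0,"ty": 0,"tz": -12,"yaw": 0}]'

```text
time_s: 31.72
tcp_pos: [0.5673, -0.0178, 0.0788]
ee_rot: [-2.848, -0.324, -0.973]
ft_force: [-0.4, 0.2, -0.5]
grip_width: 0.0341
```

Request:
jog_arm --steps '[{"fingers": 40,"tx": 0,"ty": 0,"tz": -14,"yaw": 0},{"fingers": 40,"tx": 0,"ty": 0,"tz": -14,"yaw": 0},{"fingers": 40,"tx": 0,"ty": 0,"tz": -14,"yaw": 0},{"fingers": 40,"tx": 0,"ty": 0,"tz": -14,"yaw": 0},{"fingers": 40,"tx": 0,"ty": 0,"tz": -14,"yaw": 0}]'

```text
time_s: 32.35
tcp_pos: [0.5258, -0.0302, 0.1339]
ee_rot: [-2.849, -0.324, -0.973]
ft_force: [1.0, -0.4, 0.4]
grip_width: 0.0341
```

```bash
python3 - <<'E'
from h import *
pose(); snap('wrist','w18')
E
```

```text
t 32.35 tcp stn [-164.5 -109.7  133.9] world [ 0.5258 -0.0302  0.1339] z_stn [ 0.614  0.052 -0.788] y_stn [ 0.036 -0.999 -0.039] F [ 1.  -0.4  0.4] w 0.0341 q [-0.277  0.205  2.36   1.591  0.337 -0.423]
```

View pics/w18.png

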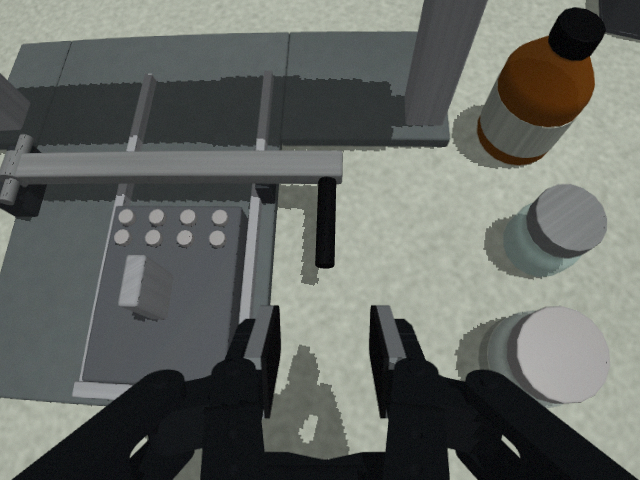

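```bash
python3 - <<'E'
from h import *
togo((-260,0,280))
z=load('w18');P=W2S(world(z,[(326,195),(326,225),(325,255),(335,165),(200,167),(60,170),(230,165)])); print(np.round(P,1))
E
```

```text
t 32.4 tcp stn [-164.9 -109.8  134.8] world [ 0.5254 -0.0303  0.1348] z_stn [ 0.614  0.052 -0.787] y_stn [ 0.035 -0.999 -0.038] F [ 0.2 -0.   1. ] w 0.0344 q [-0.277  0.202  2.361  1.587  0.337 -0.419]
tool mm to go [  14.9 -118.6 -167.1]
[[ -70.1 -104.    51.4]
 [ -91.5 -104.8   52.6]
 [-110.8 -104.8   50.9]
 [ -48.2 -109.2   52. ]
 [ -50.8  -18.    52.2]
 [ -53.5   83.5   53. ]
 [ -48.9  -38.4   51.8]]
```

Request:
jog_arm --steps '[{"fingers": 40,"tx": 3,"ty": -5,"tz": -17,"yaw": 0},{"fingers": 40,"tx": 3,"ty": -5,"tz": -17,"yaw": 0},{"fingers": 40,"tx": 3,"ty": -5,"tz": -17,"yaw": 0},{"fingers": 40,"tx": 3,"ty": -10,"tz": -17,"yaw": 0},{"fingers": 40,"tx": 3,"ty": -10,"tz": -17,"yaw": 0}]'

```text
time_s: 33.02
tcp_pos: [0.479, -0.0084, 0.2112]
ee_rot: [-2.849, -0.323, -0.972]
ft_force: [-0.6, 0.6, 0.9]
grip_width: 0.0344
```

Request:
jog_arm --steps '[{"fingers": 40,"tx": 3,"ty": -12,"tz": -17,"yaw": 0},{"fingers": 40,"tx": 3,"ty": -12,"tz": -17,"yaw": 0},{"fingers": 40,"tx": 3,"ty": -12,"tz": -17,"yaw": 0},{"fingers": 40,"tx": 3,"ty": -12,"tz": -17,"yaw": 0},{"fingers": 40,"tx": 0,"ty": 0,"tz": 0,"yaw": 0}]'

```text
time_s: 33.65
tcp_pos: [0.4374, 0.0285, 0.2747]
ee_rot: [-2.847, -0.326, -0.976]
ft_force: [1.3, -0.9, 0.2]
grip_width: 0.0342
```

```bash
python3 - <<'E'
from h import *
pose(); snap('wrist','w19'); snap('scene','s2')
z=load('s2'); im=z['im'][120:390,260:500,::-1]
cv2.imwrite('pics/s2z.png',cv2.resize(cv2.convertScaleAbs(im,alpha=1.4),None,fx=2.2,fy=2.2,interpolation=cv2.INTER_CUBIC))
E
```

```text
t 33.65 tcp stn [-239.2  -34.4  274.7] world [0.4374 0.0285 0.2747] z_stn [ 0.616  0.053 -0.786] y_stn [ 0.037 -0.999 -0.038] F [ 1.3 -0.9  0.2] w 0.0342 q [-0.142 -0.296  2.379  0.562  0.506  0.781]
```

View pics/w19.png

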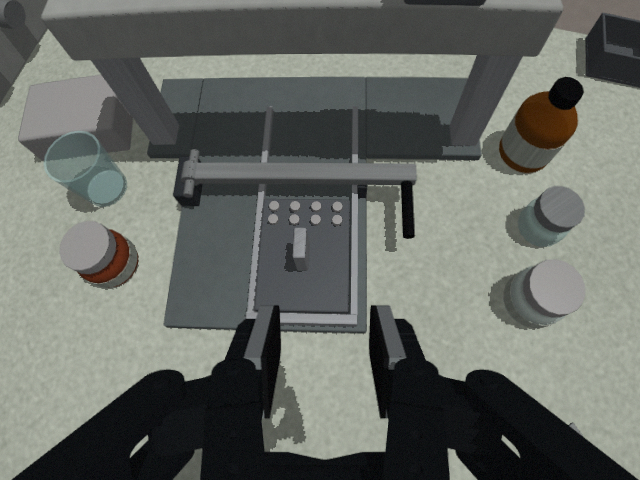

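View pics/s2z.png

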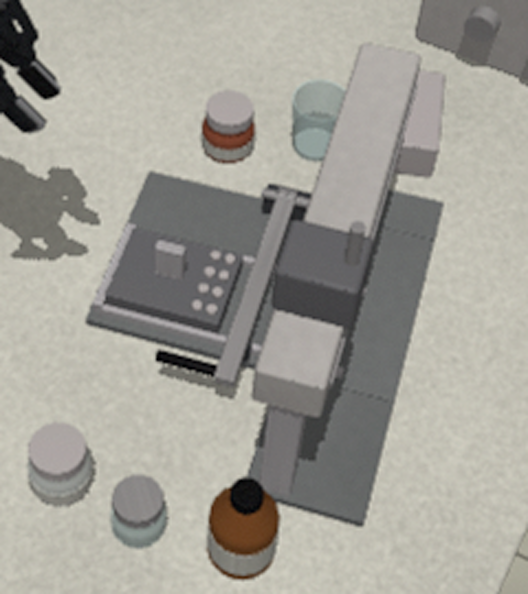

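```bash
python3 - <<'E'
from h import *
z=load('w19'); im=z['im'][190:340,230:380,::-1]
cv2.imwrite('pics/w19z.png',cv2.resize(cv2.convertScaleAbs(im,alpha=2),None,fx=4,fy=4,interpolation=cv2.INTER_CUBIC))
for u in (285,300,330):
    print(u,[(v,np.round(W2S(world(z,[(u,v)]))[0][[0,2]],1).tolist(),int(z['im'][v,u].mean())) for v in range(306,324)])
E
```

```text
285 [(306, [-187.5, 35.7], 85), (307, [-188.9, 37.8], 85), (308, [-189.8, 37.4], 83), (309, [-190.6, 36.6], 82), (310, [-191.5, 36.2], 67), (311, [-192.2, 34.5], 37), (312, [-192.2, 29.4], 66), (313, [-193.2, 29.2], 141), (314, [-193.9, 27.7], 150), (315, [-195.1, 28.7], 150), (316, [-195.7, 26.6], 153), (317, [-196.7, 26.9], 150), (318, [-198.1, 28.9], 153), (319, [-199.0, 28.7], 159), (320, [-200.1, 29.4], 156), (321, [-201.1, 29.3], 151), (322, [-202.0, 28.9], 126), (323, [-202.3, 24.6], 73)]
300 [(306, [-187.2, 36.5], 88), (307, [-188.2, 36.6], 89), (308, [-189.4, 37.8], 87), (309, [-190.1, 36.5], 86), (310, [-191.0, 36.2], 72), (311, [-191.9, 35.8], 46), (312, [-191.9, 30.5], 53), (313, [-192.3, 27.2], 105), (314, [-193.4, 27.8], 147), (315, [-194.4, 27.6], 151), (316, [-195.3, 27.1], 155), (317, [-196.5, 28.6], 152), (318, [-197.6, 29.3], 154), (319, [-198.4, 28.1], 157), (320, [-199.5, 29.1], 156), (321, [-200.4, 28.4], 156), (322, [-201.3, 28.2], 137), (323, [-202.3, 28.0], 73)]
330 [(306, [-186.2, 35.8], 91), (307, [-187.1, 35.4], 89), (308, [-188.3, 36.6], 87), (309, [-189.1, 35.7], 90), (310, [-190.0, 35.3], 83), (311, [-190.9, 35.2], 67), (312, [-191.8, 34.7], 35), (313, [-191.7, 28.7], 59), (314, [-192.4, 27.4], 139), (315, [-193.4, 27.1], 150), (316, [-194.7, 28.8], 153), (317, [-195.6, 28.9], 156), (318, [-196.5, 27.9], 153), (319, [-197.5, 28.2], 156), (320, [-198.6, 29.0], 160), (321, [-199.6, 29.4], 157), (322, [-200.5, 28.8], 153), (323, [-201.6, 29.6], 132)]
```

View pics/w19z.png

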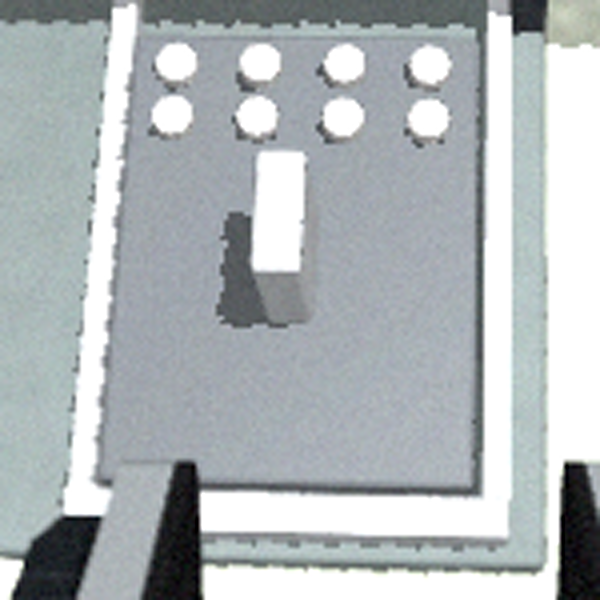

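```bash
python3 -c "
from bench import manip
print(manip.close_job())"
```

```text
the job is handed in; nothing more can be done
None
```

The rack is out against the front stop, the hold-down bar is fully back down, and I handed the job in at about 34 s of the 72 s allowed. No verdict was reported.

**What I did**
- I pinched the bar handle with the tool upright and swung the bar up to about 1.82 rad.
- The interface has no tilt command. I tilted the gripper about 38° forward by stretching the arm past its reach, where it tilts to get closer.
- I took the grip under the beam and slid the rack about 125 mm without lifting it. It stopped with about 13 N of contact force, then I eased off and released it.
- I pinched the handle again, still tilted, swung the bar down and pressed it onto its rest with about 28 N. Then I let go and backed clear.

**Last checks**
- **Rack:** in the final wrist picture its front edge meets the stop's inner face with no gap I could measure. Depth put both about 1.5 to 2 mm robot-ward of their nominal positions, which matches the calibration error.
- **Bar:** it reads level, with its top at z 51.8–53 mm along its length (52 nominal).
- **Bystanders:** the jars, bottle, beaker and tip box look unmoved. I did not measure their positions or check the spatula again at the end.
- **Robot:** it is clear of everything, with force readings at noise level.

**Two readings to note**
- While tilting, joint 3 read 0.0587–0.0593 rad against its stated limit of 0.06. It was resting at the controller's own clamp.
- While I was raising the bar, the wrist force reached about 28 N, because the handle sat nearer the fingertips than I had assumed.

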